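# Clamp the tube block under the sprung jaw of the mixer and start it

### The arm

A 7-joint arm with a two-finger parallel gripper is mounted at the origin on a cart in front of the work surface, level with it; the furniture and walls round the work are solid. World frame = base frame: x ahead of the robot, y to its left, z up, the work surface at z = 0. Lengths are in m, angles in rad, forces in N, time in s.
With the tool pointing down it reaches from about 0.425 to 0.8 m from the base axis. Payload 8.3 kg.
Tool frame: the origin (TCP) lies at the centre of the arm's flange, where the gripper is bolted on; the fingertips stand 173 mm ahead of it and the grasp point (between the pads) lies 155 mm ahead of it; z points along the fingers, y is the direction in which the jaws open and shut (so a half turn about z gives the same grasp; the last joint's range is limited). The gripper opens to 85 mm and grips with 20 to 120 N. Pads are 22 mm wide; open, the fingers measure 114 mm over their backs; the gripper's body (76 mm by 85 mm) begins 54 mm behind the grasp point. The pads swing forward as they close: fully open they stand 13 mm farther back than shut.
Start: joints at [-1.3, 0.383, 0.016, 1.37, -0.006, 1.388, -0.046], TCP at [0.205, 0.591, 0.405] pointing down, gripper open.
Joint ranges: [-2.95, 2.95], [-0.25, 2.06], [-1.52, 1.56], [0.18, 2.33], [-1.44, 4.58], [0.02, 2.06], [-3.01, 3.01]. Speed limits (rad/s): [2.39, 2.39, 3.01, 3.01, 3.14, 3.14, 3.14].

### API

Orientations are given as a rotation vector (axis times angle).
In Python, from rig import arm gives the robot as it stands.
- The arm moves only by the tool step_arm, never from a script. Its argument "steps" is a list that holds one entry, the list of rows, each a list of 6 numbers: the shift along the tool's x, y, z in m, then the turn, a rotation vector about the tool's x, y, z in rad. In form: [[[dx, dy, dz, wx, wy, wz], ...]]. A call has 1 to 12 rows; each row is the pose to reach, as a shift and turn from the pose commanded when the call began, along the tool's axes at that moment; what a row does not reach only later rows make up. A row lasts 1/12 s, in which the tool goes at most 41.7 mm and 7.16 degrees, less where a joint would pass 70% of its speed; a pose out of reach is approached as far as the arm can. A call with a gripper value outside its range is refused whole. "claw" is the closure in counts, from 0 (fully open) to 255 (shut), set as the call begins (left out, the last holds). The fingers move at their own pace and stop on an object; "squeeze" is the grip in N (left out, the last holds). Time passes only in rows, so rows that repeat a pose let the fingers close. It gives the time, the measured TCP pose, the force and the opening at its end, in the units of the state.
- arm.state(): the state, without advancing time (a new reading comes with each control period).
- arm.read_camera(name): name is "side" or "top" or "wrist"; returns a dict with "img" (420x560x3 uint8, red, green, blue), "K" (3x3 intrinsics, pixels), "k1" (the pictures are not rectified: a ray, as slopes to the right and down, at radius r is drawn at 1 + k1 r^2 times it, then the intrinsics apply), "xyz" and "attitude" of the camera in the world. Camera axes: x right, y down, z forward; pixel columns grow to the right and rows downward; lengths in m; the calibration is good to about 2 mm. A picture is of the moment at which its call begins. There is no depth.
- arm.sign_off(): hands the job in, once; it reports no verdict.
The state is a dict: "time_s": time; "qpos": joint angles; "qd": joint speeds; "effort": joint torques, N m; "eef_pos": TCP position; "tcp_rot": TCP orientation; "force": force on the tool from outside, world axes, zero at the start; "torque": the same for the moment, N m; "gripper_width": finger opening in m.
Only numpy, scipy, OpenCV 4.12 (cv2) and the standard library are available. Lean on these libraries where they do the work, as an engineer would, in place of code of your own. Each camera call takes 0.05 s, during which the arm holds its last target.

### The job

Pick up the grey aluminium tube block and clamp it in the mixer's nest: tilt it so that one end of its base flange goes in under the lip of the orange spring jaw, push the jaw back, lower the other end and let the spring slide the flange fully home under the two fixed hooks, lying flat. Then let go of the block and press the green start button. Keep the block's caps upward all the time and leave the other things where they are.

Things in the scene. Friction and masses are not known exactly. Their poses are not given: they have to be found in the camera images.
- block: Loose grey aluminium tube block with coloured tube caps, 0.25-0.5 kg, on the worktop in front of the mixer. Origin: centre of its underside; z up, y along its length. Base flange 74 (x) x 116 (y) x 8 mm thick; body above it 54 (x) x 88 (y) mm, up to 52 mm; caps to 57 mm. Grip it across the 54 mm (along x), fingertips above the flange. It may go in the nest either way round.
- mixer: White bench mixer, fixed, with a dark platform (x +-47, y -100..72 mm) on top. Origin: on the worktop under the nest's middle; z up, x away from the robot, y to the left and along the nest. Housing x -80..65, y -105..78 mm; control strip at x -77..-51 mm, 65 mm high. Fixed hooks at the +y end, orange spring jaw at the -y end.
- nest (a point): Middle of the nest floor (platform top, 72 mm above the worktop), axes as the mixer's. The block seated home has its origin here, its length along y, its flange against the fixed stop. Two side rails, 9 mm high, have inner faces at x = -40 and +40 mm (|y| < 35 mm): 3 mm play each side of the flange.
- hooks (a point): Foot of the fixed stop's upright face, at nest floor height, 58 mm to +y of the nest's middle, axes as the mixer's. Two hooks (22 mm wide, at x = -23 and +23 mm) reach 6 mm out from it over the flange (toward -y), underside 11 mm and top 15 mm above the floor. The flange's end passes the hook tips only with the jaw pushed back more than about 10 mm.
- jaw (a joint): Travel of the orange spring jaw, m: 0 at rest, grows as it is pushed outward (toward -y of the mixer) to its hard stop at 0.016; about 0.004 with the block home. Spring force about 3 N at rest, 5 N with the block home, 11 N at the stop. It must be pushed by the flange end from under its lip; pressing on the lip from above does not open it.
- jaw_face (a point): Middle of the foot of the jaw's upright face (66 mm wide) at nest floor height; moves with the jaw; axes as the mixer's; at rest 54 mm to -y of the nest's middle. The jaw's lip, 60 mm wide, reaches 7 mm in from the face (toward +y), underside 12 mm and top 16 mm above the floor. Behind it the fixed spring block, 15 mm high, begins 80 mm to -y of the nest's middle.
- start (a joint): Travel of the green start button, m: 0 free, 0.005 fully pressed (downward), takes about 5 N; it springs back by itself.
- start_top (a point): Centre of the top of the green start button (19 mm across) on the mixer's control strip, near its right front corner; 64.5 mm in front of (-x) and 70 mm to the right of (-y) the nest's middle.
- timer: White bench timer, 66 x 66 x 17 mm, left of the block in front of the centrifuge; bystander. Origin: centre of underside.
- case: Plain white flat case, 58 x 105 x 22 mm, right of the block; bystander. Origin: centre of underside.
- marker_blue: White and blue felt marker, 128 mm long, 14 mm thick, lying in front of the centrifuge; bystander. Origin: centre of its underside.
- centrifuge: Teal bench centrifuge, fixed, left of the mixer; obstacle. Origin: on the worktop under its middle. Body 434 mm wide (y), front face 243 mm toward the robot from the origin, 250 mm high; its open lid stands higher at the back. Keep the arm and the hand clear of it, also on the way in.

How it is judged:
By the outcome, as a careful person would: the job done as asked, in the order asked, and still so for the second after the job is handed in, with the robot touching nothing.
It also fails if it takes over 61 s, if anything falls off the work surface, if the arm or the gripper's body presses on something with over 40 N, if the wrist force passes 120 N, or if a joint passes its speed limit or range.

## Working session

There is one attempt and no reset: what is moved stays moved. The work goes in short steps, Python scripts to look and compute and a tool call to move; the robot and the scene stay as the last step left them, time stands still between calls to the robot, and variables do not carry over. Pictures are saved under pics/ and viewed, and the job is handed in when it is done.

Besides the shell and the picture viewer there is one more tool, called after "Request:" as name(argument=value, ...) on one line, values as JSON. step_arm: Moves the arm, as the interface text tells. Its arguments: {"type":"object","properties":{"steps":{"type":"array","items":{"type":"array","items":{"type":"array","items":{"type":"number"}}}},"claw":{"type":"number"},"squeeze":{"type":"number"}},"required":["steps"]}

```bash
ls; mkdir -p pics
cat > h.py <<'E'
import numpy as np, cv2
from scipy.spatial.transform import Rotation as R
from rig import arm
def snap(n,f):
    c=arm.read_camera(n); cv2.imwrite('pics/'+f,c['img'][:,:,::-1]); 
    np.save('pics/'+f+'.npy',np.array([c['K'],c['k1'],c['xyz'],c['attitude'],c['img']],dtype=object),allow_pickle=True); return c
E
python3 - <<'E'
from h import *
for n in ['side','top','wrist']:
    c=snap(n,n+'0.png'); print(n,c['K'],c['k1'],c['xyz'],c['attitude'])
print(arm.state())
E
```

```text
pics
side [[474.00702641   0.         269.452121  ]
 [  0.         474.00702641 218.41946496]
 [  0.           0.           1.        ]] 0.04681189409206557 [ 0.38703426 -1.18681105  0.72787297] [-2.15515744  0.19748084 -0.11782673]
top [[508.6411677    0.         280.56097451]
 [  0.         508.6411677  205.75120125]
 [  0.           0.           1.        ]] -0.007871913437771681 [ 0.27302201 -0.2370809   1.35099027] [-2.17204146  2.03687913 -0.22472854]
wrist [[316.49920242   0.         277.94239694]
 [  0.         316.49920242 210.93342406]
 [  0.           0.           1.        ]] 0.021746206399767466 [0.13882906 0.6128028  0.37192328] [2.36708256 1.68476442 0.23309913]
{'time_s': 0.15, 'qpos': array([-1.29989072,  0.38406608,  0.01641604,  1.37089892, -0.00627949,
        1.38819541, -0.04652836]), 'qd': array([ 0.00110335, -0.00166378,  0.00019873, -0.00449104,  0.00110691,
        0.00026819, -0.00036446]), 'effort': array([ 1.95114269e-03, -6.28156400e+01,  8.45855288e-01, -3.72164619e+01,
        1.68215419e-02,  1.10848286e-02, -1.91972475e-06]), 'eef_pos': array([0.20471866, 0.59039412, 0.40390184]), 'tcp_rot': array([-5.21872856e-01, -3.09773492e+00,  2.36189185e-03]), 'force': array([0.14594597, 0.17410368, 0.53813022]), 'torque': array([-0.00117194,  0.01225819,  0.00097587]), 'gripper_width': 0.08566465106598212}
```

View pics/side0.png

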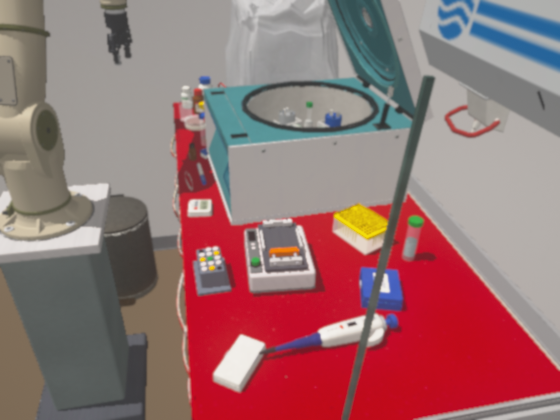

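View pics/top0.png

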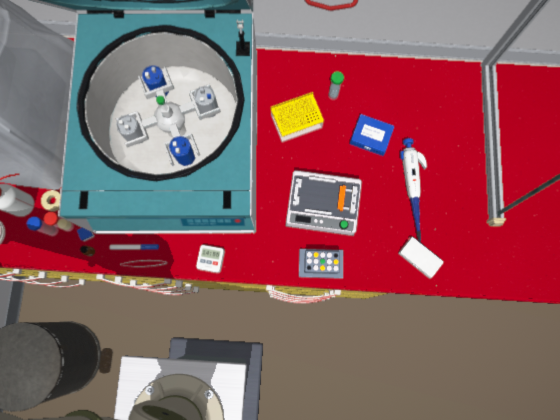

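View pics/wrist0.png

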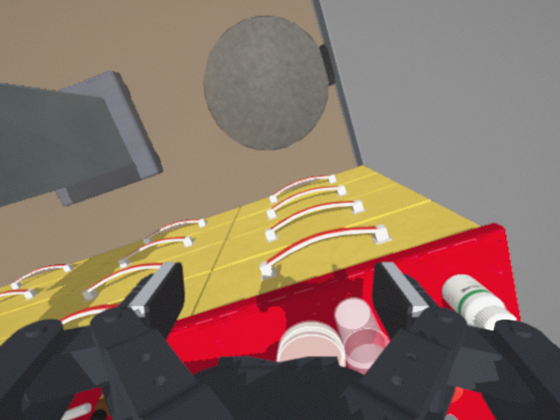

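The top view shows the block near (321,263), the mixer near (325,202) with the orange jaw at (342,198) and the green button at (344,225). I'll enlarge these to measure them.

Run:
```python
from h import *
i=cv2.imread('pics/top0.png')
cv2.imwrite('pics/c1.png',cv2.resize(i[160:285,280:380],None,fx=6,fy=6,interpolation=cv2.INTER_CUBIC)[:600] )
cv2.imwrite('pics/c2.png',cv2.resize(i[235:285,285:360],None,fx=10,fy=10,interpolation=cv2.INTER_CUBIC) )
i=cv2.imread('pics/side0.png')
cv2.imwrite('pics/c3.png',cv2.resize(i[210:300,185:320],None,fx=5.9,fy=5.9,interpolation=cv2.INTER_CUBIC))
```

```text
(no output)
```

View pics/c1.png

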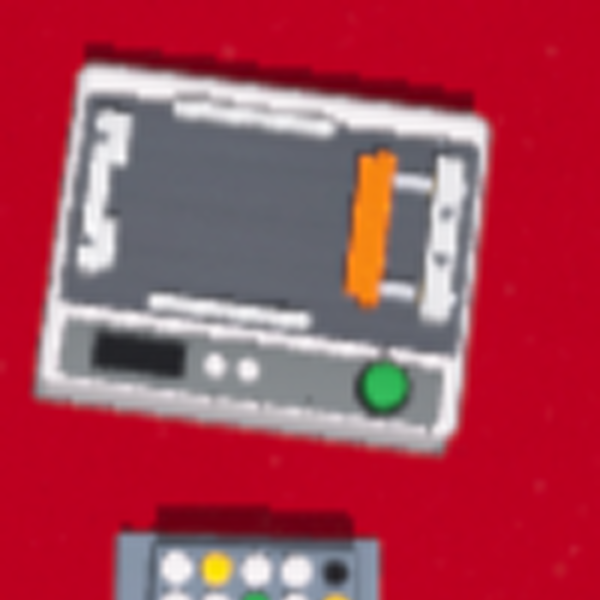

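View pics/c2.png

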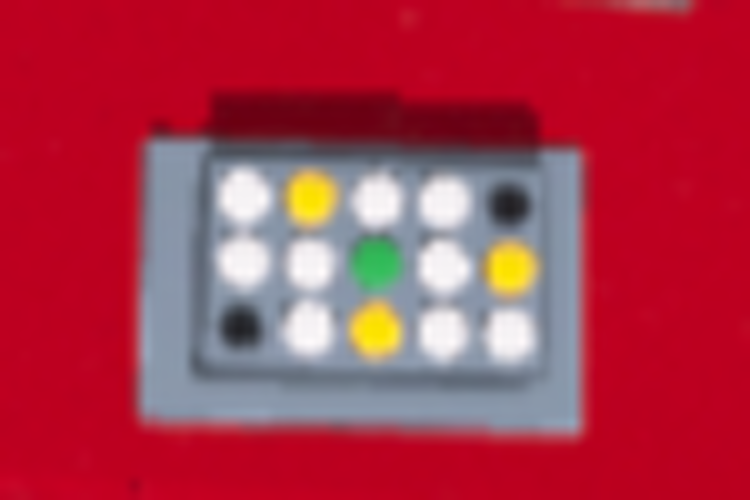

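View pics/c3.png

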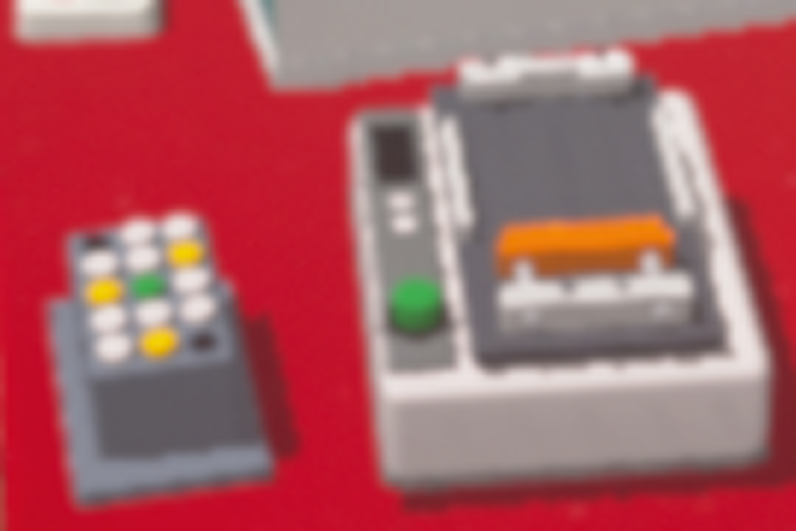

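```bash
cat >> h.py <<'E'
def proj(c,P):
    K,k1,x,a=c[:4]; p=(np.atleast_2d(P)-x)@R.from_rotvec(a).as_matrix()
    s=p[:,:2]/p[:,2:]; r2=(s**2).sum(1,keepdims=True); s=s*(1+k1*r2)
    return s*[K[0,0],K[1,1]]+[K[0,2],K[1,2]]
def load(f): return np.load('pics/'+f+'.npy',allow_pickle=True)
from scipy.optimize import least_squares
def pose(v,P):
    c,s=np.cos(v[2]),np.sin(v[2]); P=np.array(P,float)
    return np.c_[v[0]+c*P[:,0]-s*P[:,1], v[1]+s*P[:,0]+c*P[:,1], P[:,2]]
def crop(p,s,off): return (np.array(p,float)+.5)/s-.5+off
def fit(sets,v0):
    f=lambda v: np.concatenate([(proj(c,pose(v,P))-p).ravel() for c,P,p in sets])
    r=least_squares(f,v0,loss='soft_l1'); return r.x, f(r.x).reshape(-1,2)
E
cat > m.py <<'E'
from h import *
T=load('top0.png');S=load('side0.png')
np.set_printoptions(precision=4,suppress=True)
bt=[(37,58,8,145,138),(37,-58,8,583,150),(-37,-58,8,580,435),(-37,58,8,140,418),(0,0,57,376,263)]
bs=[(-37,-58,0,80,505),(37,-58,0,272,478),(-27,-44,52,97,372),(27,-44,52,238,352),(0,0,57,148,286)]
mt=[(47,72,72,93,93),(-47,72,72,62,303),(47,-100,72,482,145),(-47,-100,72,455,355),(40,35,81,175,103),(40,-35,81,335,130),(-40,35,81,150,300),(-40,-35,81,312,322),(30,-54,88,396,152),(-30,-54,88,378,305),(30,-47,88,362,152),(-30,-47,88,345,295),(-64.5,-70,70,383,386)]
ms=[(-47,-100,72,480,362),(47,-100,72,727,345),(-30,-47,88,500,228),(30,-47,88,672,215),(-64.5,-70,70,416,298),(-47,72,72,432,95)]
def mk(c,L,s,off):
    L=np.array(L,float); return (c,L[:,:3]/1000,crop(L[:,3:],s,off))
for n,a,b,so in [('block',bt,bs,(10,[285,235])),('mixer',mt,ms,(6,[280,160]))]:
    A=mk(T,a,*so);B=mk(S,b,5.9,[185,210])
    for s in ([A],[B],[A,B]):
        v,r=fit(s,[.5,-.3,0]); print(n,v); print(r.round(1).tolist())
E
python3 m.py
```

```text
block [ 0.4204 -0.3382  0.0316]
[[0.0, -0.0], [-0.1, 0.2], [0.1, -0.3], [-0.1, 0.0], [0.1, 0.1]]
block [ 0.4178 -0.3362  0.0441]
[[-0.1, 0.4], [0.6, -0.1], [-0.8, 0.2], [-0.0, 0.1], [0.3, -1.0]]
block [ 0.4194 -0.3375  0.0251]
[[-0.1, 0.2], [-0.3, 0.7], [-0.3, 0.2], [-0.5, 0.2], [-0.2, 0.5], [0.2, 0.6], [0.9, 0.5], [-0.4, 0.4], [0.4, 0.6], [1.0, -0.8]]
mixer [ 0.5862 -0.3232 -0.0751]
[[-0.3, -0.2], [-0.0, -0.3], [0.4, 0.0], [1.0, 0.2], [-0.1, 1.7], [0.1, 0.8], [0.1, -1.2], [0.3, -1.1], [-2.9, 1.2], [-2.5, -1.7], [0.1, 0.8], [0.2, -0.4], [0.5, 0.2]]
mixer [ 0.5834 -0.3245 -0.0797]
[[-1.1, -0.9], [0.5, -0.7], [0.8, 0.4], [-1.5, 1.0], [0.5, 2.4], [0.0, -1.2]]
mixer [ 0.5853 -0.3233 -0.0783]
[[-0.3, 0.1], [-0.1, -0.1], [0.4, 0.5], [0.9, 0.6], [-0.0, 2.0], [0.2, 1.2], [0.1, -0.9], [0.3, -0.8], [-2.8, 1.6], [-2.5, -1.3], [0.1, 1.2], [0.2, 0.0], [0.4, 0.6], [-0.2, -1.3], [1.3, -1.2], [1.6, -0.1], [-0.8, 0.5], [1.3, 1.9], [0.7, -1.5]]
```

```bash
cat >> h.py <<'E'
np.set_printoptions(precision=4,suppress=True)
def ori(psi,tilt=0): # tool y at world angle psi, tool z down; tilt: rotation about mixer-x-like axis (tool y)
    M=np.array([[-np.sin(psi),np.cos(psi),0],[np.cos(psi),np.sin(psi),0],[0,0,-1.]]).T
    return R.from_matrix(M)*R.from_rotvec([0,tilt,0])
def rel(p0,R0,p1,R1):
    return np.r_[R0.inv().apply(np.array(p1)-p0),(R0.inv()*R1).as_rotvec()].round(4)
def here():
    s=arm.state(); return s['eef_pos'],R.from_rotvec(s['tcp_rot'])
E
python3 - <<'E'
from h import *
p,r=here(); print((ori(np.radians(70.9)).inv()*r).as_rotvec())
d=np.radians
W=[]
for az,ra,z,psi in [(35,.52,.5,45),(0,.5,.5,22),(-38.8,.539,.36,1.8)]:
    q=[ra*np.cos(d(az)),ra*np.sin(d(az)),z]; o=ori(d(psi)); print(rel(p,r,q,o).tolist(), np.linalg.norm(q-p)/.0417); 
    p,r=np.array(q),o
E
```

```text
[ 0.0015 -0.      0.0004]
[-0.3047, -0.2037, -0.0958, -0.0015, 0.0004, 0.4516] 9.085047752192748
[-0.2633, -0.1585, 0.0, 0.0, 0.0, 0.4014] 7.369602924165938
[-0.2832, -0.2006, 0.14, 0.0, 0.0, 0.3526] 8.974652722012983
```

Request:
step_arm(steps=[[[-0.15,-0.1,-0.096,0,0,0.22],[-0.15,-0.1,-0.096,0,0,0.22],[-0.15,-0.1,-0.096,0,0,0.22],[-0.15,-0.1,-0.096,0,0,0.22],[-0.305,-0.204,-0.096,0,0,0.45],[-0.305,-0.204,-0.096,0,0,0.45],[-0.305,-0.204,-0.096,0,0,0.45],[-0.305,-0.204,-0.096,0,0,0.45],[-0.305,-0.204,-0.096,0,0,0.45],[-0.305,-0.204,-0.096,0,0,0.45]]], claw=0, squeeze=60)

```text
time_s: 0.98
eef_pos: [0.43, 0.2912, 0.5016]
tcp_rot: [1.213, 2.895, -0.0]
force: [0.4, -0.2, 0.3]
gripper_width: 0.0853
```

Request:
step_arm(steps=[[[-0.264,-0.158,0,0,0,0.4],[-0.264,-0.158,0,0,0,0.4],[-0.264,-0.158,0,0,0,0.4],[-0.264,-0.158,0,0,0,0.4],[-0.264,-0.158,0,0,0,0.4],[-0.264,-0.158,0,0,0,0.4],[-0.264,-0.158,0,0,0,0.4],[-0.264,-0.158,0,0,0,0.4],[-0.264,-0.158,0,0,0,0.4]]])

```text
time_s: 1.73
eef_pos: [0.5017, -0.006, 0.5009]
tcp_rot: [1.764, 2.598, -0.001]
force: [-0.1, -0.5, -0.1]
gripper_width: 0.0854
```

Request:
step_arm(steps=[[[-0.283,-0.2,0.0,0,0,0.35],[-0.283,-0.2,0.0,0,0,0.35],[-0.283,-0.2,0.0,0,0,0.35],[-0.283,-0.2,0.0,0,0,0.35],[-0.283,-0.2,0.0,0,0,0.35],[-0.283,-0.2,0.0,0,0,0.35],[-0.283,-0.2,0.1,0,0,0.35],[-0.283,-0.2,0.14,0,0,0.35],[-0.283,-0.2,0.14,0,0,0.35],[-0.283,-0.2,0.14,0,0,0.35],[-0.283,-0.2,0.14,0,0,0.35],[-0.283,-0.2,0.14,0,0,0.35]]])

```text
time_s: 2.73
eef_pos: [0.4224, -0.3379, 0.3584]
tcp_rot: [-2.179, -2.256, 0.003]
force: [0.1, 0.1, 0.9]
gripper_width: 0.0852
```

Run:
```python
from h import *
p,r=here(); print(arm.state()); 
print((ori(0).inv()*r).as_rotvec())
c=snap('wrist','w1.png');snap('top','t1.png')
```

```text
{'time_s': 2.7333, 'qpos': array([-0.0985,  0.3053,  0.8762,  1.701 , -0.2431,  1.2554,  0.867 ]), 'qd': array([-0.04  , -0.05  , -0.0088, -0.0681,  0.0163,  0.0332, -0.0317]), 'effort': array([  1.6285, -38.6842,   9.5011, -32.9752,  -0.1476,  -0.5848,
         0.6365]), 'eef_pos': array([ 0.4224, -0.3379,  0.3584]), 'tcp_rot': array([-2.1792, -2.2563,  0.0034]), 'force': array([0.0619, 0.0752, 0.8531]), 'torque': array([ 0.0375, -0.029 ,  0.0162]), 'gripper_width': 0.08524323540152232}
[ 0.0049  0.0019 -0.0348]
```

View pics/w1.png

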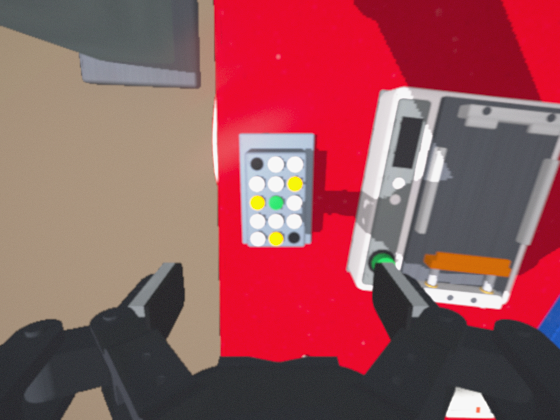

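View pics/t1.png

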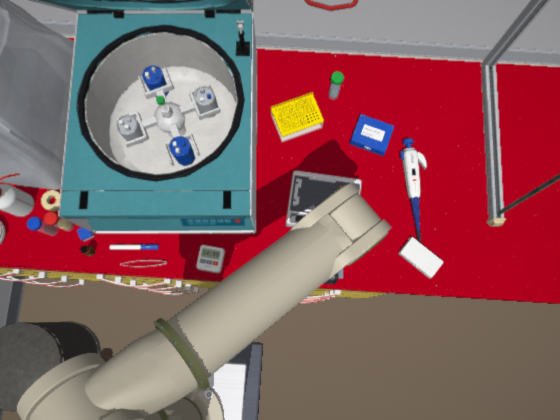

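The wrist view shows the block at (240-314,133-247) and most of the mixer, with the button at (382,261) and the jaw at (468,264). I'll fit both poses from it.

Run:
```python
from h import *
i=cv2.imread('pics/w1.png')
cv2.imwrite('pics/w1a.png',cv2.resize(i[120:260,225:345],None,fx=4.2,fy=4.2,interpolation=cv2.INTER_CUBIC) )
cv2.imwrite('pics/w1b.png',cv2.resize(i[80:315,340:560],None,fx=2.55,fy=2.55,interpolation=cv2.INTER_CUBIC) )
```

```text
(no output)
```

View pics/w1a.png

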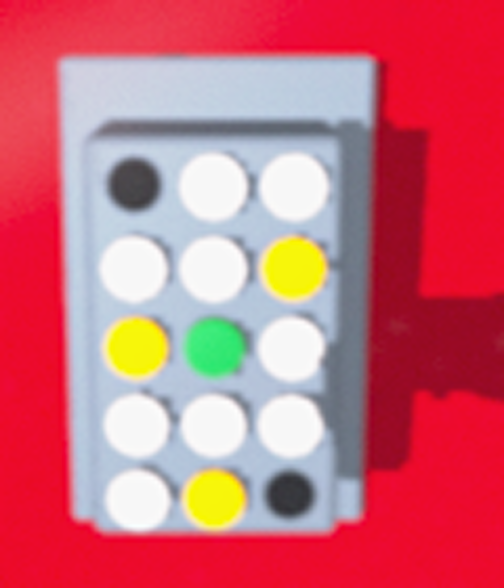

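View pics/w1b.png

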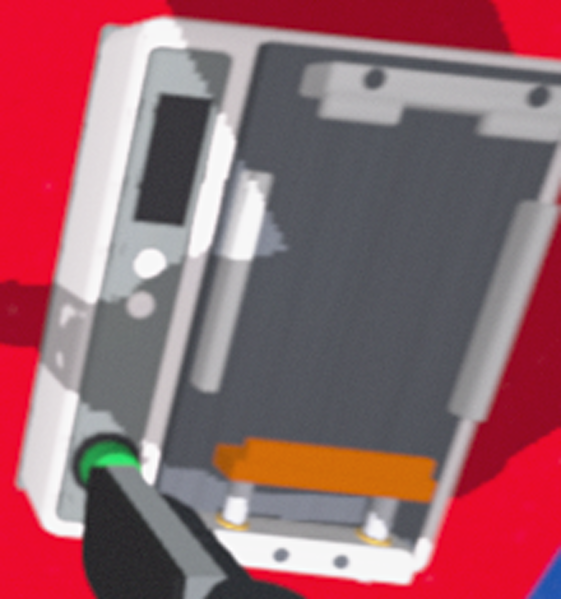

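```bash
cat > m2.py <<'E'
import sys
from h import *
import m
from m import mk,T,S,mt,ms,bt
W=load('w1.png')
bw=[(-37,58,8,60,58),(37,58,8,378,57),(37,-58,8,362,522),(-37,-58,8,72,520),(0,0,57,214,348),(-27,44,52,92,137),(27,44,52,337,135)]
mw=[(-34,52,83,320,118),(-12,52,83,402,125),(-47,72,72,262,42),(40,-35,72,452,413),(40,35,72,518,203),(-40,35,81,272,172),(-40,-35,81,218,392),(-30,-47,86,248,440),(30,-47,86,437,458)]
print('-----')
for n,w,o in [('block',mk(W,bw,4.2,[225,120]),mk(T,bt,10,[285,235])),('mixer',mk(W,mw,2.55,[340,80]),mk(T,[q for q in mt if abs(q[0])!=40 and q[1]!=-54],6,[280,160]))]:
  for s in ([w],[o],[w,o]):
    v,r=fit(s,[.5,-.3,0]); print(n,v); print(r.round(1).tolist())
E
python3 m2.py | sed -n '/-----/,$p'
```

```text
-----
block [ 0.4188 -0.3379  0.0317]
[[-0.3, -0.5], [-0.2, -0.0], [-0.1, 0.2], [0.3, 0.3], [0.3, 0.6], [-2.1, -0.6], [2.7, 0.1]]
block [ 0.4204 -0.3382  0.0316]
[[0.0, -0.0], [-0.1, 0.2], [0.1, -0.3], [-0.1, 0.0], [0.1, 0.1]]
block [ 0.419  -0.3379  0.0319]
[[-0.1, -0.4], [-0.1, 0.0], [0.0, 0.2], [0.4, 0.4], [0.5, 0.6], [-1.9, -0.5], [2.9, 0.2], [-0.1, 0.5], [-0.2, 0.7], [-0.1, 0.2], [-0.3, 0.5], [-0.0, 0.6]]
mixer [ 0.5849 -0.3221 -0.0768]
[[-1.6, -0.3], [-4.0, 0.2], [3.2, -0.1], [-1.9, -0.6], [0.8, -1.2], [1.6, 0.8], [0.6, 1.1], [0.2, -0.5], [-0.5, 0.5]]
mixer [ 0.5863 -0.3225 -0.0748]
[[-0.6, -0.2], [-0.3, -0.3], [0.1, -0.0], [0.7, 0.1], [-0.2, 0.8], [-0.0, -0.4], [0.3, 0.2]]
mixer [ 0.5851 -0.3221 -0.0762]
[[-1.4, -0.2], [-3.8, 0.3], [3.4, -0.0], [-1.7, -0.5], [1.0, -1.2], [1.8, 0.9], [0.8, 1.2], [0.5, -0.4], [-0.2, 0.5], [-0.8, 0.2], [-0.5, 0.1], [-0.1, 0.5], [0.5, 0.6], [-0.3, 1.2], [-0.2, 0.1], [0.0, 0.6]]
```

Run:
```python
from h import *
p,r=here(); print(p)
for z in (.24,.19): print(rel(p,r,[.4195,-.338,z],ori(.032)).tolist())
```

```text
[ 0.4241 -0.3372  0.3616]
[-0.0006, -0.0047, 0.1216, 0.0007, 0.0002, 0.0061]
[-0.0006, -0.0048, 0.1716, 0.0007, 0.0002, 0.0061]
```

Request:
step_arm(steps=[[[-0.001,-0.005,0.04,0,0,-0.006],[-0.001,-0.005,0.075,0,0,-0.006],[-0.001,-0.005,0.1,0,0,-0.006],[-0.001,-0.005,0.12,0,0,-0.006],[-0.001,-0.005,0.135,0,0,-0.006],[-0.001,-0.005,0.145,0,0,-0.006],[-0.001,-0.005,0.15,0,0,-0.006],[-0.001,-0.005,0.15,0,0,-0.006],[-0.001,-0.005,0.15,0,0,-0.006]]])

```text
time_s: 3.58
eef_pos: [0.419, -0.3391, 0.212]
tcp_rot: [2.171, 2.268, 0.001]
force: [-0.3, -0.3, 0.5]
gripper_width: 0.0855
```

Run:
```python
from h import *
p,r=here(); print(p, (ori(.032).inv()*r).as_rotvec())
print(rel(p,r,[.4195,-.338,.19],ori(.032)).tolist())
snap('wrist','w2.png'); print(here()[0])
```

```text
[ 0.419  -0.3391  0.212 ] [-0.0017 -0.0008 -0.012 ]
[0.0011, 0.0005, 0.022, 0.0017, 0.0008, 0.012]
[ 0.4189 -0.3393  0.2121]
```

View pics/w2.png

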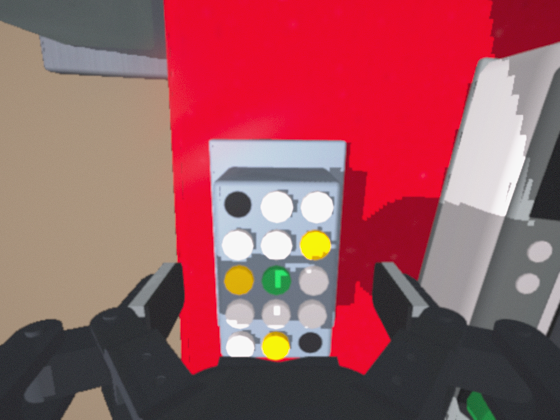

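Request:
step_arm(steps=[[[0.001,0,0.01,0.002,0.001,0.012],[0.001,0,0.018,0.002,0.001,0.012],[0.001,0,0.022,0.002,0.001,0.012],[0.001,0,0.022,0.002,0.001,0.012],[0.001,0,0.022,0.002,0.001,0.012]]])

```text
time_s: 4.05
eef_pos: [0.4179, -0.3382, 0.1883]
tcp_rot: [-2.185, -2.253, 0.002]
force: [-1.0, -1.0, -0.5]
gripper_width: 0.0858
```

Request:
step_arm(steps=[[[0,0,0,0,0,0],[0,0,0,0,0,0],[0,0,0,0,0,0],[0,0,0,0,0,0],[0,0,0,0,0,0],[0,0,0,0,0,0],[0,0,0,0,0,0],[0,0,0,0,0,0],[0,0,0,0,0,0],[0,0,0,0,0,0]]], claw=255, squeeze=60)

```text
time_s: 4.88
eef_pos: [0.4183, -0.3384, 0.1892]
tcp_rot: [-2.186, -2.255, 0.001]
force: [-0.5, 1.5, 5.8]
gripper_width: 0.0532
```

Run:
```python
from h import *
p,r=here(); s=arm.state();print(p, (ori(.032).inv()*r).as_rotvec(),s['force'],s['torque'],s['gripper_width'])
snap('wrist','w3.png')
```

```text
[ 0.4183 -0.3384  0.1892] [0.0012 0.0005 0.0011] [-0.4933  1.4754  5.837 ] [0.0944 0.1084 0.0385] 0.05321987201275697
```

View pics/w3.png

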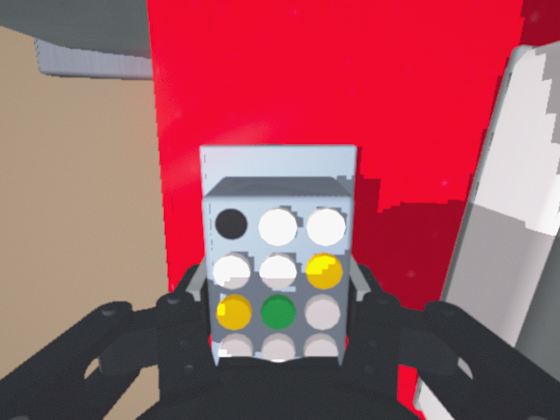

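The block is gripped (opening 53 mm). Lifting.

Request:
step_arm(steps=[[[0,0,-0.005,0,0,0],[0,0,-0.015,0,0,0],[0,0,-0.03,0,0,0],[0,0,-0.05,0,0,0],[0,0,-0.07,0,0,0],[0,0,-0.09,0,0,0],[0,0,-0.11,0,0,0],[0,0,-0.125,0,0,0],[0,0,-0.13,0,0,0],[0,0,-0.13,0,0,0],[0,0,-0.13,0,0,0]]])

```text
time_s: 5.85
eef_pos: [0.4182, -0.338, 0.3183]
tcp_rot: [-2.185, -2.254, 0.001]
force: [0.1, 1.4, -3.2]
gripper_width: 0.0532
```

Run:
```python
from h import *
p,r=here(); s=arm.state();print(p, (ori(.032).inv()*r).as_rotvec(),s['force'],s['torque'],s['gripper_width'])
snap('wrist','w4.png');snap('side','s4.png')
i=cv2.imread('pics/s4.png')
cv2.imwrite('pics/s4c.png',cv2.resize(i[140:300,160:340],None,fx=3.7,fy=3.7,interpolation=cv2.INTER_CUBIC) )
```

```text
[ 0.4182 -0.338   0.3183] [0.0023 0.0015 0.0008] [ 0.0711  1.3833 -3.1847] [ 0.055   0.0126 -0.0101] 0.053243228551797035
```

View pics/w4.png

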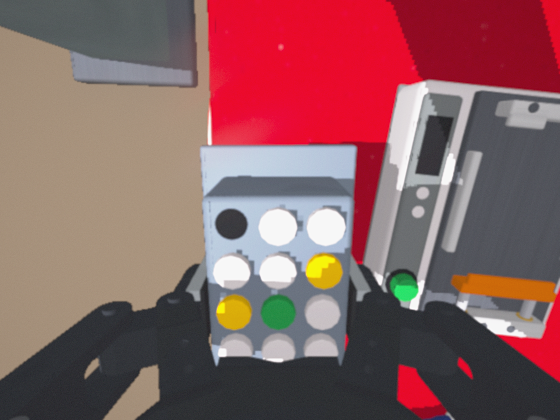

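View pics/s4c.png

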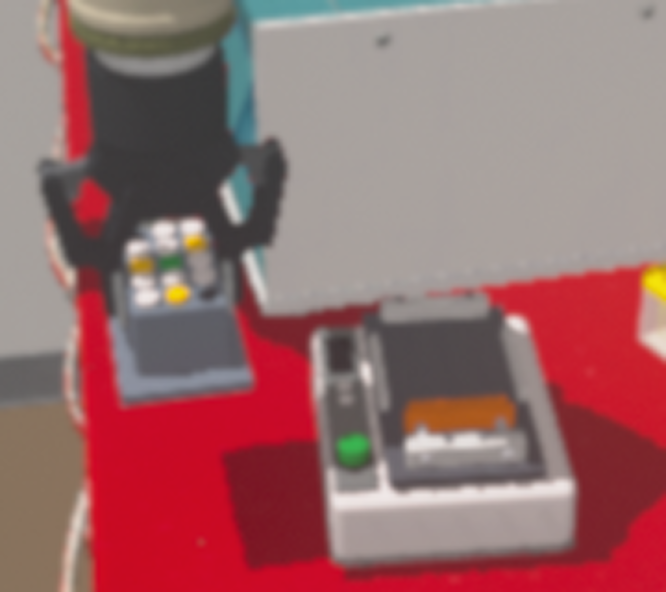

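```bash
cat >> h.py <<'E'
MX=[.5852,-.3223,-.0757]
BO=np.array([0,-.0004,.1892])  # TCP in block frame
def blk(yend,h,th,x=0,mx=None):
    """block with its -y bottom edge at mixer y=yend, h above nest floor, tilt th deg (+y end up). -> TCP pos, rot"""
    mx=mx or MX; t=np.radians(th)
    Rm=R.from_euler('z',mx[2]); Rb=Rm*R.from_euler('x',t)
    e=Rm.apply([x,yend,.072+h])+[mx[0],mx[1],0]
    o=e+Rb.apply([0,.058,0])
    return o+Rb.apply(BO), ori(mx[2],t)
def go(p,r,*a,**k): print(a,rel(p,r,*blk(*a,**k)).tolist())
E
python3 - <<'E'
from h import *
print(ori(.1,.2).apply([0,0,-1]), (R.from_euler('z',.1)*R.from_euler('x',.2)).apply([0,0,1]))
p,r=here(); print(p)
go(p,r,-.042,.045,12)
W=load('w4.png')
for dy in (-.003,0,.003):
    print(proj(W,np.c_[pose([.4182,-.338+.0004+dy,.032],[(-.037,.058,0),(.037,.058,0)])[:,:2],[.1371,.1371]]))
E
```

```text
[ 0.0198 -0.1977  0.9801] [ 0.0198 -0.1977  0.9801]
[ 0.4181 -0.3379  0.3175]
(-0.042, 0.045, 12) [-0.0145, 0.1649, 0.0028, -0.0151, 0.2074, 0.106]
[[199.4704 152.2051]
 [358.5509 152.0899]]
[[199.2203 145.6344]
 [359.2181 145.5077]]
[[198.9658 138.9863]
 [359.8947 138.8477]]
```

Run:
```python
from h import *
for n in '34':
    i=cv2.imread(f'pics/w{n}.png')
    cv2.imwrite(f'pics/w{n}c.png',cv2.resize(i[135:215,190:370],None,fx=4.4,fy=4.4,interpolation=cv2.INTER_CUBIC) )
```

```text
(no output)
```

View pics/w3c.png

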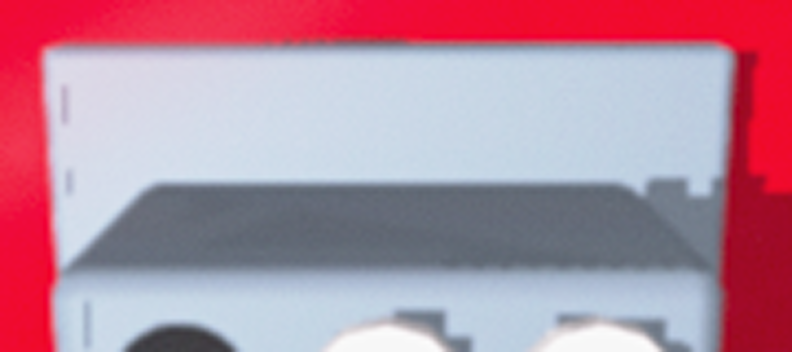

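View pics/w4c.png

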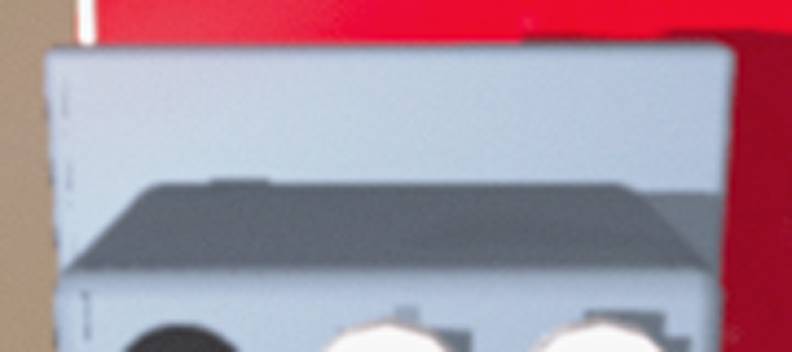

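Flange corners in the hand, (199.8,145) and (357.5,145), match the prediction within about 1 px, so the in-hand pose is right. Moving to the tilted hover.

Request:
step_arm(steps=[[[0,0.01,-0.002,0,0,0],[-0.002,0.03,-0.004,0,0.02,0.02],[-0.004,0.055,-0.006,0,0.05,0.04],[-0.006,0.08,-0.006,-0.005,0.09,0.06],[-0.009,0.105,-0.004,-0.01,0.13,0.08],[-0.012,0.13,0,-0.013,0.17,0.1],[-0.014,0.15,0.002,-0.015,0.195,0.106],[-0.0145,0.161,0.003,-0.015,0.207,0.106],[-0.0145,0.165,0.003,-0.015,0.207,0.106],[-0.0145,0.165,0.003,-0.015,0.207,0.106],[-0.0145,0.165,0.003,-0.015,0.207,0.106]]])

```text
time_s: 6.87
eef_pos: [0.5835, -0.3478, 0.3146]
tcp_rot: [-2.194, -2.034, -0.229]
force: [-0.1, -1.1, -2.9]
gripper_width: 0.0535
```

Run:
```python
from h import *
p,r=here(); s=arm.state();print(p,s['force'],s['torque'],s['gripper_width'],s['qpos'])
go(p,r,-.042,.045,12)
snap('wrist','w5.png');snap('side','s5.png');snap('top','t5.png')
i=cv2.imread('pics/s5.png')
cv2.imwrite('pics/s5c.png',cv2.resize(i[140:300,200:340],None,fx=3.75,fy=3.75,interpolation=cv2.INTER_CUBIC) )
```

```text
[ 0.5835 -0.3478  0.3146] [-0.0694 -1.1384 -2.8858] [-0.3257  0.0699 -0.0418] 0.05346124551960003 [ 0.1052  0.686   0.7257  1.2956 -0.6014  1.4659  0.7757]
(-0.042, 0.045, 12) [0.0004, -0.0002, 0.0007, 0.0004, 0.0017, -0.0001]
```

View pics/w5.png

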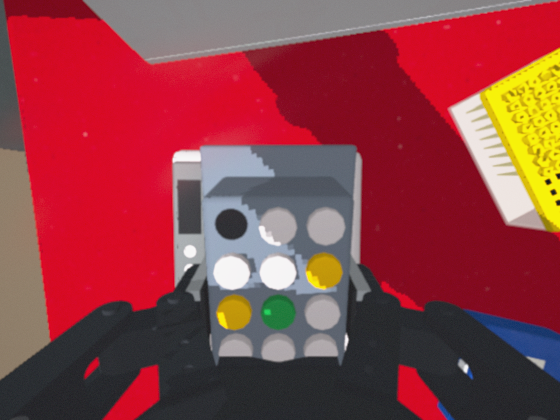

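View pics/s5c.png

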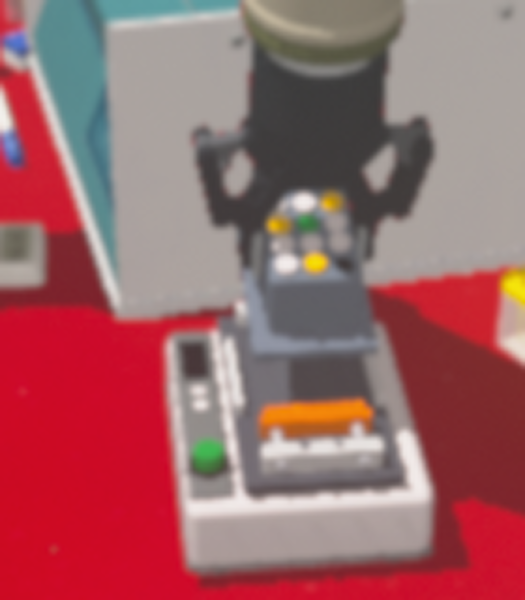

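Run:
```python
from h import *
S=load('s5.png')
i=cv2.imread('pics/s5.png')
def draw(P,col,im,s,off,closed=True):
    q=((proj(S,P)-off+.5)*s-.5).astype(int); cv2.polylines(im,[q.reshape(-1,1,2)],closed,col,1,cv2.LINE_AA)
s=6.5;off=np.array([235,195])
im=cv2.resize(i[195:285,235:335],None,fx=s,fy=s,interpolation=cv2.INTER_CUBIC)
p,r=here()
Rb=r*ori(0).inv()*1
Rb=r*R.from_matrix(np.array([[0,1,0],[1,0,0],[0,0,-1.]]))  # block axes: x=tool y, y=tool x, z=-tool z
def B(pts): return p+Rb.apply(np.array(pts)/1000-BO)
print(Rb.as_rotvec())
draw(B([(-37,-58,0),(37,-58,0),(37,-58,8),(-37,-58,8)]),(0,255,255),im,s,off)
draw(B([(-27,-44,8),(27,-44,8),(27,-44,52),(-27,-44,52)]),(0,255,0),im,s,off)
M=lambda P: pose(MX,np.array(P)/1000)
draw(M([(-47,-100,72),(47,-100,72),(47,72,72),(-47,72,72)]),(255,255,0),im,s,off)
draw(M([(-30,-47,88),(30,-47,88)]),(255,0,255),im,s,off)
draw(M([(-40,-35,81),(-40,35,81)]),(255,255,0),im,s,off)
draw(M([(40,-35,81),(40,35,81)]),(255,255,0),im,s,off)
cv2.imwrite('pics/s5d.png',im[:600])
```

```text
Traceback (most recent call last):
TypeError: Argument 'other' has incorrect type (expected scipy.spatial.transform._rotation.Rotation, got int)
```

```bash
cat > ov.py <<'E'
from h import *
def overlay(f,out,off,size,s,mx=MX):
    S=load(f); off=np.array(off); i=cv2.imread('pics/'+f)
    im=cv2.resize(i[off[1]:off[1]+size[1],off[0]:off[0]+size[0]],None,fx=s,fy=s,interpolation=cv2.INTER_CUBIC)
    def draw(P,col,closed=True):
        q=((proj(S,P)-off+.5)*s-.5).round().astype(int); cv2.polylines(im,[q.reshape(-1,1,2)],closed,col,1,cv2.LINE_AA)
    p,r=here()
    Rb=r*R.from_matrix(np.array([[0,1,0],[1,0,0],[0,0,-1.]]))
    B=lambda pts: p+Rb.apply(np.array(pts)/1000-BO)
    M=lambda P: pose(mx,np.array(P)/1000)
    draw(B([(-37,-58,0),(37,-58,0),(37,-58,8),(-37,-58,8)]),(0,255,255))
    draw(B([(-27,-44,8),(27,-44,8),(27,-44,52),(-27,-44,52)]),(0,255,0))
    draw(M([(-47,-100,72),(47,-100,72),(47,72,72),(-47,72,72)]),(255,255,0))
    draw(M([(-30,-47,88),(30,-47,88)]),(255,0,255))
    for x in (-40,40): draw(M([(x,-35,81),(x,35,81)]),(255,255,0))
    cv2.imwrite('pics/'+out,im)
E
python3 -c "
from ov import *
overlay('s5.png','s5d.png',[235,195],[100,90],6.5)"
```

```text
(no output)
```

View pics/s5d.png

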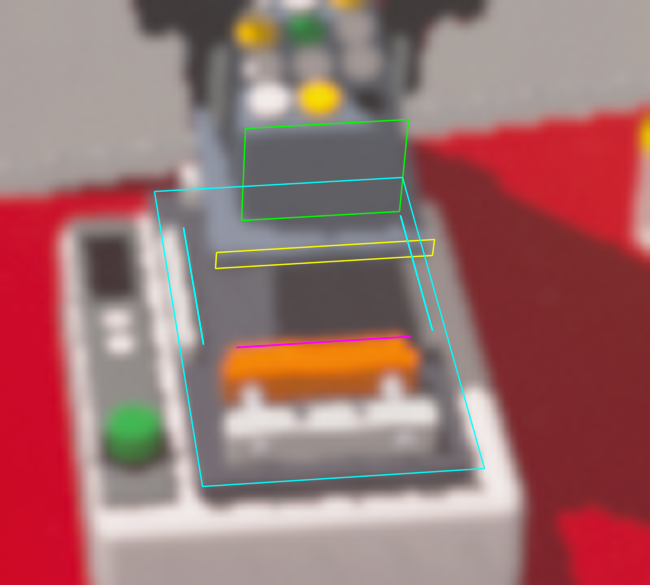

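Run:
```python
from h import *
p,r=here()
go(p,r,-.042,.045,12)
go(p,r,-.042,.012,12)
go(p,r,-.042,.0015,12)
go(p,r,-.052,.0015,12)
```

```text
(-0.042, 0.045, 12) [0.0003, 0.0002, 0.0018, 0.0021, 0.0016, -0.0005]
(-0.042, 0.012, 12) [-0.0065, 0.0002, 0.0341, 0.0021, 0.0016, -0.0005]
(-0.042, 0.0015, 12) [-0.0086, 0.0001, 0.0444, 0.0021, 0.0016, -0.0005]
(-0.052, 0.0015, 12) [-0.0184, 0.0002, 0.0423, 0.0021, 0.0016, -0.0005]
```

Request:
step_arm(steps=[[[-0.001,0,0.006,0,0,0],[-0.003,0,0.013,0.001,0.001,0],[-0.005,0,0.02,0.001,0.001,0],[-0.006,0,0.027,0.001,0.001,0],[-0.007,0,0.033,0.001,0.001,0],[-0.008,0,0.037,0.001,0.001,0],[-0.008,0,0.039,0.001,0.001,0],[-0.008,0,0.039,0.001,0.001,0],[-0.008,0,0.039,0.001,0.001,0],[-0.008,0,0.039,0.001,0.001,0]]])

```text
time_s: 7.85
eef_pos: [0.5839, -0.3476, 0.276]
tcp_rot: [-2.194, -2.034, -0.231]
force: [0.5, 1.4, -3.1]
gripper_width: 0.0534
```

Run:
```python
from ov import *
p,r=here();s=arm.state();print(p,s['force'],s['torque'],s['qd'])
go(p,r,-.042,.0015,12)
snap('side','s6.png')
p,r=here();go(p,r,-.042,.0015,12)
overlay('s6.png','s6d.png',[235,195],[100,90],6.5)
```

```text
[ 0.5839 -0.3476  0.276 ] [ 0.5193  1.4318 -3.0955] [-0.3465  0.0051 -0.0172] [-0.0007 -0.0015  0.0014 -0.0021 -0.0002 -0.0009  0.0006]
(-0.042, 0.0015, 12) [-0.0008, -0.0007, 0.0054, 0.0014, 0.0007, 0.0005]
(-0.042, 0.0015, 12) [-0.0008, -0.0007, 0.0054, 0.0014, 0.0006, 0.0005]
```

View pics/s6d.png

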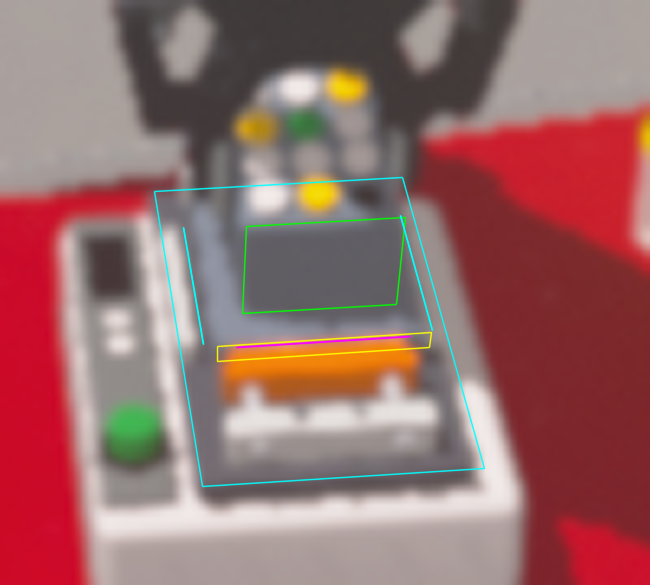

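Request:
step_arm(steps=[[[-0.001,0,0.002,0.001,0,0],[-0.001,0,0.004,0.001,0,0],[-0.001,0,0.005,0.001,0,0],[-0.001,0,0.005,0.001,0,0],[-0.001,0,0.005,0.001,0,0]]])

```text
time_s: 8.32
eef_pos: [0.5839, -0.3473, 0.2703]
tcp_rot: [-2.193, -2.033, -0.23]
force: [-0.1, 0.2, -2.6]
gripper_width: 0.0533
```

Run:
```python
from ov import *
p,r=here();s=arm.state();print(p,s['force'],s['torque'])
go(p,r,-.042,.0015,12);go(p,r,-.052,.0015,12)
```

```text
[ 0.5839 -0.3473  0.2703] [-0.0631  0.1984 -2.624 ] [-0.3468  0.0224 -0.0006]
(-0.042, 0.0015, 12) [0.0001, -0.0005, -0.0002, -0.0005, 0.0001, 0.0004]
(-0.052, 0.0015, 12) [-0.0097, -0.0006, -0.0023, -0.0005, 0.0001, 0.0004]
```

Request:
step_arm(steps=[[[-0.002,0,-0.0005,0,0,0],[-0.004,0,-0.001,0,0,0],[-0.006,0,-0.0014,0,0,0],[-0.008,0,-0.0018,0,0,0],[-0.0097,0,-0.0022,0,0,0],[-0.0097,0,-0.0022,0,0,0],[-0.0097,0,-0.0022,0,0,0]]])

```text
time_s: 8.9
eef_pos: [0.5831, -0.3572, 0.2705]
tcp_rot: [-2.192, -2.033, -0.23]
force: [-0.4, 2.5, -2.3]
gripper_width: 0.0533
```

Run:
```python
from ov import *
p,r=here();s=arm.state();print(p,s['force'],s['torque'])
go(p,r,-.052,.0015,12);go(p,r,-.0665,.0015,12)
snap('side','s7.png')
overlay('s7.png','s7d.png',[235,195],[100,90],6.5)
```

```text
[ 0.5831 -0.3572  0.2705] [-0.3995  2.4687 -2.2608] [ 0.0116  0.14   -0.0221]
(-0.052, 0.0015, 12) [-0.0, -0.0006, -0.0, -0.0004, -0.0001, 0.0003]
(-0.0665, 0.0015, 12) [-0.0142, -0.0006, -0.003, -0.0004, -0.0001, 0.0003]
```

View pics/s7d.png

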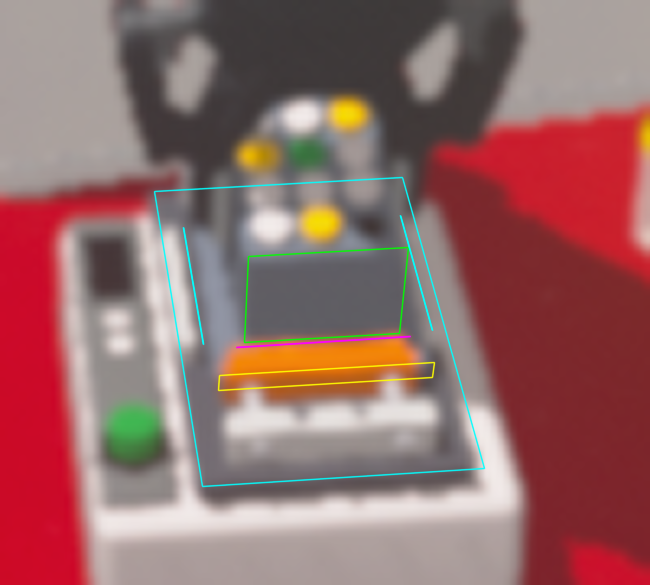

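The lip is over the flange end and the wrist reads about 2.5 N along +y, so the flange is touching the jaw. Pushing the jaw back.

Request:
step_arm(steps=[[[-0.002,0,-0.0004,0,0,0],[-0.004,0,-0.0009,0,0,0],[-0.006,0,-0.0013,0,0,0],[-0.008,0,-0.0017,0,0,0],[-0.01,0,-0.0021,0,0,0],[-0.012,0,-0.0026,0,0,0],[-0.0128,0,-0.0027,0,0,0],[-0.0128,0,-0.0027,0,0,0],[-0.0128,0,-0.0027,0,0,0]]])

```text
time_s: 9.7
eef_pos: [0.5824, -0.3691, 0.2705]
tcp_rot: [-2.189, -2.033, -0.233]
force: [-1.2, 8.2, 1.3]
gripper_width: 0.0529
```

Run:
```python
from ov import *
p,r=here();s=arm.state();print(p,s['force'],s['torque'],s['gripper_width'])
go(p,r,-.065,.0015,12)
for th in (9,6,3,1,0): go(p,r,-.0665,.0015,th)
snap('side','s8.png');snap('wrist','w8.png')
overlay('s8.png','s8d.png',[235,195],[100,90],6.5)
```

```text
[ 0.5824 -0.3691  0.2705] [-1.2107  8.209   1.2907] [ 1.5488  0.5613 -0.1216] 0.05290884074345163
(-0.065, 0.0015, 12) [-0.0011, -0.0008, -0.0003, -0.0012, -0.003, 0.0014]
(-0.0665, 0.0015, 9) [0.0072, -0.0008, 0.0027, -0.0012, -0.0554, 0.0014]
(-0.0665, 0.0015, 6) [0.0169, -0.0007, 0.0065, -0.0011, -0.1078, 0.0015]
(-0.0665, 0.0015, 3) [0.0263, -0.0007, 0.0108, -0.0011, -0.1601, 0.0015]
(-0.0665, 0.0015, 1) [0.0324, -0.0007, 0.0139, -0.0011, -0.195, 0.0015]
(-0.0665, 0.0015, 0) [0.0354, -0.0007, 0.0156, -0.0011, -0.2125, 0.0015]
```

View pics/s8d.png

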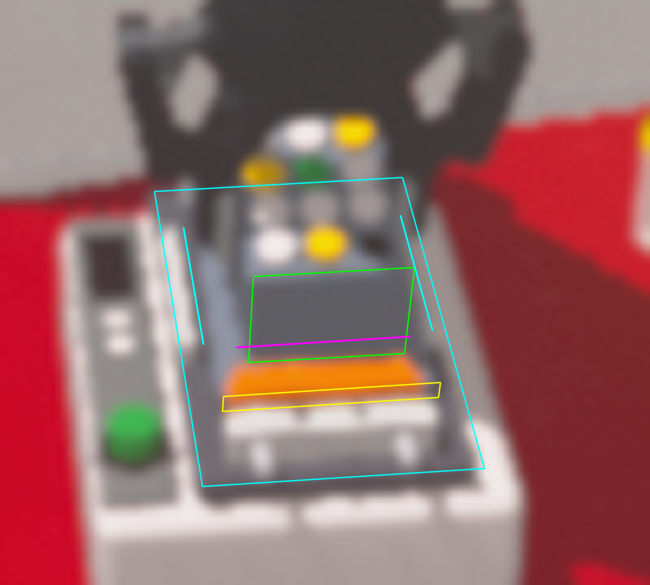

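View pics/w8.png

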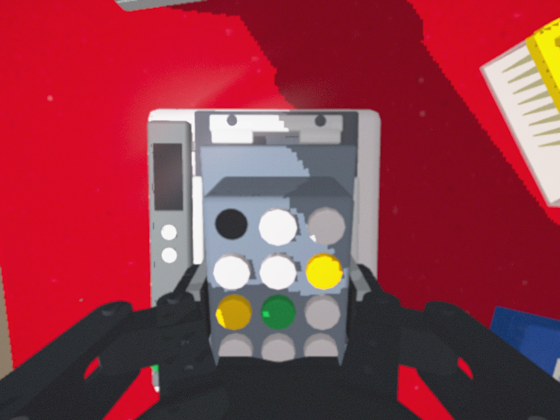

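Run:
```python
from ov import *
p,r=blk(-.065,.0015,12)
for y,th in ((-.0665,12),(-.067,11),(-.0675,10),(-.068,9),(-.068,8),(-.068,7),(-.068,6),(-.068,5),(-.068,4)): go(p,r,y,.002,th)
```

```text
(-0.0665, 0.002, 12) [-0.0014, 0.0, -0.0008, 0.0, 0.0, 0.0]
(-0.067, 0.002, 11) [0.0014, 0.0, 0.0001, 0.0, -0.0175, -0.0]
(-0.0675, 0.002, 10) [0.0042, -0.0, 0.0011, 0.0, -0.0349, -0.0]
(-0.068, 0.002, 9) [0.007, -0.0, 0.0022, 0.0, -0.0524, -0.0]
(-0.068, 0.002, 8) [0.0102, 0.0, 0.0034, 0.0, -0.0698, 0.0]
(-0.068, 0.002, 7) [0.0134, 0.0, 0.0046, -0.0, -0.0873, 0.0]
(-0.068, 0.002, 6) [0.0166, 0.0, 0.0059, -0.0, -0.1047, -0.0]
(-0.068, 0.002, 5) [0.0198, -0.0, 0.0073, -0.0, -0.1222, 0.0]
(-0.068, 0.002, 4) [0.0229, 0.0, 0.0087, 0.0, -0.1396, -0.0]
```

Request:
step_arm(steps=[[[-0.0014,0,-0.0008,0,0,0],[0.0014,0,0.0001,0,-0.0175,0],[0.0042,0,0.0011,0,-0.035,0],[0.007,0,0.0022,0,-0.0524,0],[0.0102,0,0.0034,0,-0.0698,0],[0.0102,0,0.0034,0,-0.0698,0],[0.0102,0,0.0034,0,-0.0698,0]]])

```text
time_s: 10.38
eef_pos: [0.5836, -0.3573, 0.2688]
tcp_rot: [-2.226, -2.069, -0.159]
force: [-1.6, 9.4, -0.3]
gripper_width: 0.0535
```

Run:
```python
from ov import *
p,r=here();s=arm.state();print(p,s['force'],s['torque'],s['gripper_width'])
go(p,r,-.068,.002,8)
snap('side','s9.png');snap('wrist','w9.png')
i=cv2.imread('pics/w9.png')
cv2.imwrite('pics/w9c.png',cv2.resize(i[85:245,140:390],None,fx=3.2,fy=3.2,interpolation=cv2.INTER_CUBIC) )
```

```text
[ 0.5836 -0.3573  0.2688] [-1.6006  9.4447 -0.2694] [ 1.9383  0.3114 -0.1952] 0.053470765067658035
(-0.068, 0.002, 8) [-0.0022, -0.0011, -0.0009, -0.0017, -0.0042, 0.0026]
```

View pics/w9c.png

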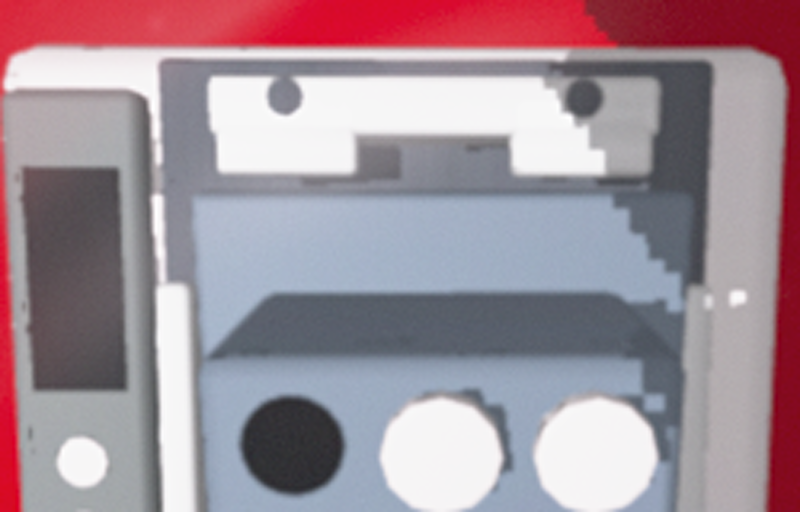

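Run:
```python
from ov import *
p,r=blk(-.068,.002,8)
for th in (7,6,5,4,3,2): go(p,r,-.0684,.0022,th,x=-.001)
```

```text
(-0.0684, 0.0022, 7) [0.0029, -0.001, 0.0008, -0.0, -0.0175, -0.0]
(-0.0684, 0.0022, 6) [0.0062, -0.001, 0.0019, -0.0, -0.0349, -0.0]
(-0.0684, 0.0022, 5) [0.0095, -0.001, 0.003, -0.0, -0.0524, -0.0]
(-0.0684, 0.0022, 4) [0.0127, -0.001, 0.0042, 0.0, -0.0698, -0.0]
(-0.0684, 0.0022, 3) [0.0159, -0.001, 0.0055, 0.0, -0.0873, -0.0]
(-0.0684, 0.0022, 2) [0.0191, -0.001, 0.0068, 0.0, -0.1047, -0.0]
```

Request:
step_arm(steps=[[[0.0029,-0.001,0.0008,0,-0.0175,0],[0.0062,-0.001,0.0019,0,-0.035,0],[0.0095,-0.001,0.003,0,-0.0524,0],[0.0127,-0.001,0.0042,0,-0.07,0],[0.0127,-0.001,0.0042,0,-0.07,0],[0.0127,-0.001,0.0042,0,-0.07,0]]])

```text
time_s: 10.98
eef_pos: [0.5843, -0.3436, 0.2663]
tcp_rot: [-2.262, -2.105, -0.083]
force: [1.2, 8.6, -4.0]
gripper_width: 0.0535
```

Run:
```python
from ov import *
p,r=here();s=arm.state();print(p,s['force'],s['torque'],s['gripper_width'])
go(p,r,-.0684,.0022,4,x=-.001)
snap('wrist','w10.png')
i=cv2.imread('pics/w10.png')
cv2.imwrite('pics/w10c.png',cv2.resize(i[85:245,140:390],None,fx=3.2,fy=3.2,interpolation=cv2.INTER_CUBIC) )
```

```text
[ 0.5843 -0.3436  0.2663] [ 1.2407  8.6286 -3.9583] [ 2.0218 -0.464  -0.1457] 0.05349283767619497
(-0.0684, 0.0022, 4) [-0.0027, -0.0017, -0.0008, -0.0003, -0.0039, 0.0036]
```

View pics/w10c.png

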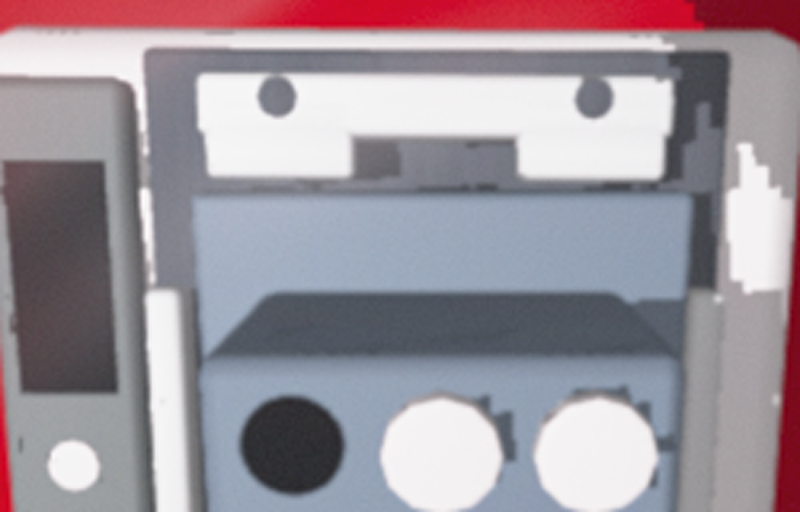

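Run:
```python
from ov import *
p,r=blk(-.0684,.0022,4,x=-.001)
for th in (3,2,1,0,-.3): go(p,r,-.0687,.002,th,x=-.001)
```

```text
(-0.0687, 0.002, 3) [0.003, 0.0, 0.0012, 0.0, -0.0175, 0.0]
(-0.0687, 0.002, 2) [0.0063, 0.0, 0.0023, -0.0, -0.0349, 0.0]
(-0.0687, 0.002, 1) [0.0095, 0.0, 0.0035, -0.0, -0.0524, 0.0]
(-0.0687, 0.002, 0) [0.0127, 0.0, 0.0047, 0.0, -0.0698, 0.0]
(-0.0687, 0.002, -0.3) [0.0137, 0.0, 0.005, 0.0, -0.075, 0.0]
```

Request:
step_arm(steps=[[[0.003,0,0.0012,0,-0.0175,0.001],[0.0063,0,0.0023,0,-0.035,0.002],[0.0095,0,0.0035,0,-0.0524,0.003],[0.0127,0,0.0047,0,-0.07,0.003],[0.0135,0,0.005,0,-0.074,0.003],[0.0135,0,0.005,0,-0.074,0.003],[0.0135,0,0.005,0,-0.074,0.003]]])

```text
time_s: 11.62
eef_pos: [0.5853, -0.3301, 0.2625]
tcp_rot: [2.303, 2.136, -0.0]
force: [2.3, 9.4, -3.0]
gripper_width: 0.0532
```

Run:
```python
from ov import *
p,r=here();s=arm.state();print(p,s['force'],s['torque'],s['gripper_width'])
go(p,r,-.0684,.002,0,x=-.001)
snap('wrist','w11.png');snap('side','s11.png')
i=cv2.imread('pics/w11.png')
cv2.imwrite('pics/w11c.png',cv2.resize(i[85:245,140:390],None,fx=3.2,fy=3.2,interpolation=cv2.INTER_CUBIC) )
overlay('s11.png','s11d.png',[235,195],[100,90],6.5)
```

```text
[ 0.5853 -0.3301  0.2625] [ 2.2775  9.4136 -2.9658] [ 2.1186 -0.3032 -0.1816] 0.053195739566429916
(-0.0684, 0.002, 0) [-0.0031, -0.0017, -0.0007, 0.0003, 0.0004, 0.0004]
```

View pics/w11c.png

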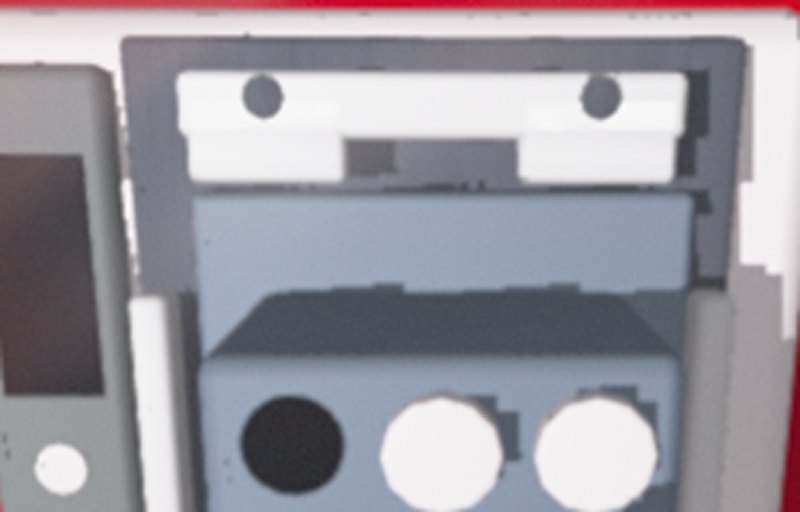

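View pics/s11d.png

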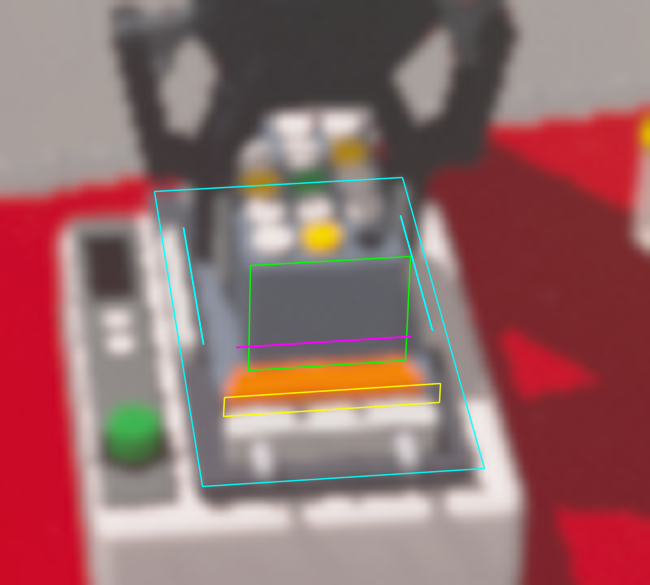

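Request:
step_arm(steps=[[[0,-0.001,0.001,0,0,0],[0,-0.0018,0.0018,0,0,0],[0,-0.0018,0.002,0,0,0],[0,-0.0018,0.002,0,0,0],[0,-0.0018,0.002,0,0,0]]])

```text
time_s: 12.13
eef_pos: [0.5843, -0.3302, 0.2615]
tcp_rot: [2.301, 2.135, 0.002]
force: [2.9, 8.8, 1.6]
gripper_width: 0.0532
```

```bash
sed -i 's/MX=\[.5852/MX=[.5841/' h.py
python3 - <<'E'
from ov import *
p,r=here();s=arm.state();print(p,s['force'],s['torque'],s['gripper_width'])
go(p,r,-.058,.0,0)
snap('wrist','w12.png')
i=cv2.imread('pics/w12.png')
cv2.imwrite('pics/w12c.png',cv2.resize(i[85:245,140:390],None,fx=3.2,fy=3.2,interpolation=cv2.INTER_CUBIC) )
E
```

```text
[ 0.5843 -0.3302  0.2615] [2.892  8.8275 1.5869] [ 2.0001 -0.7121 -0.0741] 0.0531800343762089
(-0.058, 0.0, 0) [0.0074, -0.0007, 0.0003, 0.0029, 0.0012, 0.0009]
```

View pics/w12c.png

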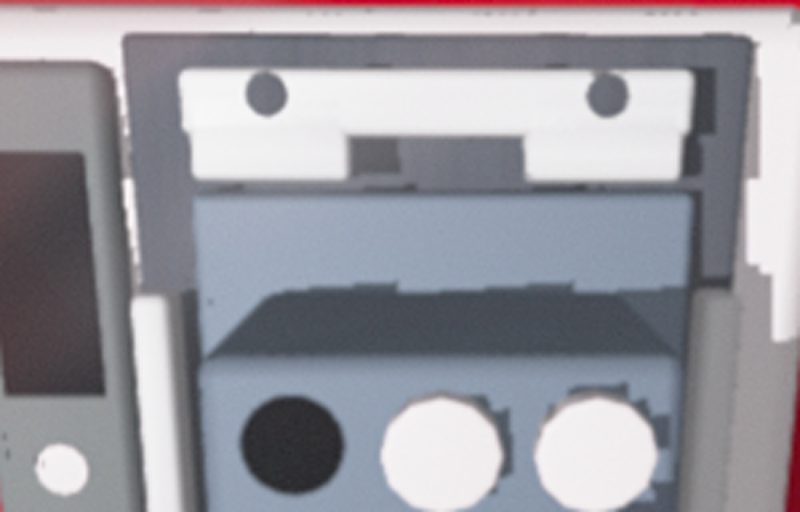

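Request:
step_arm(steps=[[[0.001,-0.0008,-0.0005,0,0,0],[0.0025,-0.0008,-0.0005,0,0,0],[0.004,-0.0008,-0.0005,0,0,0],[0.0055,-0.0008,-0.0005,0,0,0],[0.007,-0.0008,-0.0005,0,0,0],[0.008,-0.0008,-0.0005,0,0,0],[0.008,-0.0008,-0.0005,0,0,0],[0.008,-0.0008,-0.0005,0,0,0]]])

```text
time_s: 12.85
eef_pos: [0.5837, -0.3228, 0.2616]
tcp_rot: [2.301, 2.134, -0.0]
force: [3.3, 4.3, -2.7]
gripper_width: 0.053
```

Run:
```python
from ov import *
p,r=here();s=arm.state();print(p,s['force'],s['torque'],s['gripper_width'])
go(p,r,-.058,.0,0)
snap('wrist','w13.png')
i=cv2.imread('pics/w13.png')
cv2.imwrite('pics/w13c.png',cv2.resize(i[85:245,140:390],None,fx=3.2,fy=3.2,interpolation=cv2.INTER_CUBIC) )
```

```text
[ 0.5837 -0.3228  0.2616] [ 3.2633  4.2561 -2.6786] [ 1.2861 -1.0374  0.1029] 0.053007204386080115
(-0.058, 0.0, 0) [0.0001, 0.0003, 0.0004, 0.0025, 0.0026, 0.0002]
```

View pics/w13c.png

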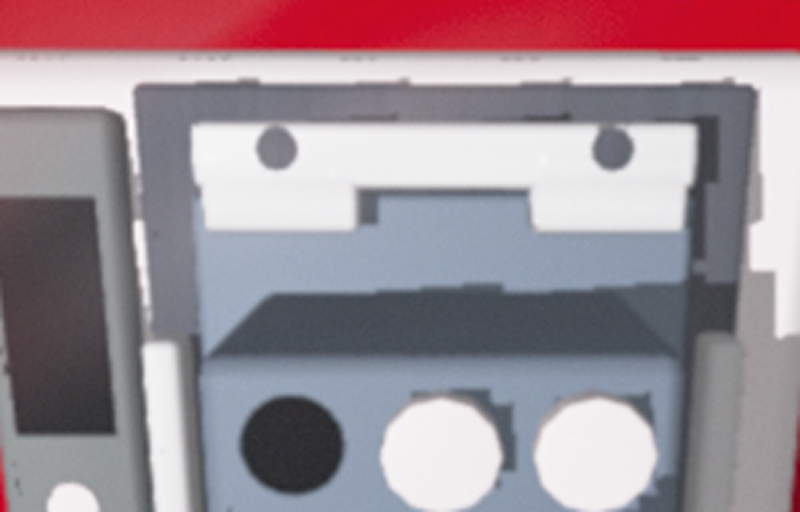

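Both hooks now overlap the flange and it is centred. Releasing.

Request:
step_arm(steps=[[[0,0,0,0,0,0],[0,0,0,0,0,0],[0,0,0,0,0,0],[0,0,0,0,0,0],[0,0,0,0,0,0],[0,0,0,0,0,0],[0,0,0,0,0,0],[0,0,0,0,0,0]]], claw=0)

```text
time_s: 13.57
eef_pos: [0.582, -0.3246, 0.2614]
tcp_rot: [2.305, 2.131, -0.006]
force: [0.4, -0.2, 0.5]
gripper_width: 0.0857
```

Run:
```python
from ov import *
p,r=here();s=arm.state();print(p,s['force'],s['torque'],s['gripper_width'])
go(p,r,-.058,.0,0)
snap('wrist','w14.png');snap('side','s14.png')
i=cv2.imread('pics/w14.png')
cv2.imwrite('pics/w14c.png',cv2.resize(i[85:245,140:390],None,fx=3.2,fy=3.2,interpolation=cv2.INTER_CUBIC) )
i=cv2.imread('pics/s14.png')
cv2.imwrite('pics/s14c.png',cv2.resize(i[140:300,200:340],None,fx=3.75,fy=3.75,interpolation=cv2.INTER_CUBIC) )
```

```text
[ 0.582  -0.3246  0.2614] [ 0.4135 -0.2447  0.4557] [ 0.0049 -0.0255  0.021 ] 0.0857032746107688
(-0.058, 0.0, 0) [0.0021, 0.002, 0.0002, -0.0003, 0.0047, -0.0027]
```

View pics/w14c.png

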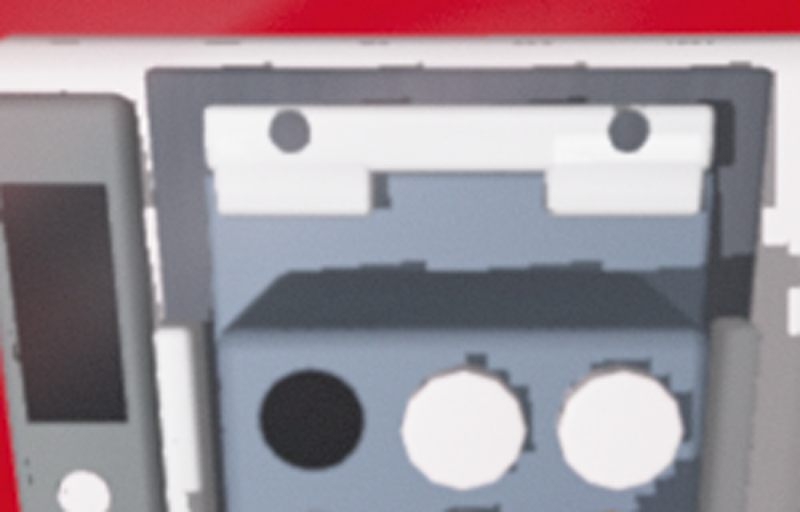

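View pics/s14c.png

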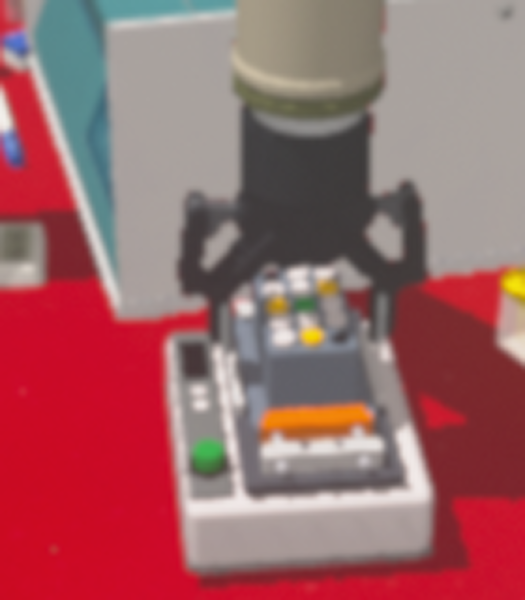

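The block sits flat under lip and hooks. Retreating upward.

Request:
step_arm(steps=[[[0,0,-0.005,0,0,0],[0,0,-0.015,0,0,0],[0,0,-0.03,0,0,0],[0,0,-0.05,0,0,0],[0,0,-0.075,0,0,0],[0,0,-0.1,0,0,0],[0,0,-0.115,0,0,0],[0,0,-0.12,0,0,0],[0,0,-0.12,0,0,0]]])

```text
time_s: 14.42
eef_pos: [0.5821, -0.3244, 0.3836]
tcp_rot: [2.302, 2.128, -0.004]
force: [-0.1, 0.6, 0.5]
gripper_width: 0.0852
```

Run:
```python
from ov import *
p,r=here();s=arm.state();print(p,s['force'])
b=pose(MX,[(-.0645,-.07,.07)])[0]; print(b)
for dx,z in ((0,p[2]),(0,.29)): print(rel(p,r,[b[0],b[1],z],ori(1.495)).tolist())
snap('wrist','w15.png');snap('side','s15.png')
i=cv2.imread('pics/s15.png')
cv2.imwrite('pics/s15c.png',cv2.resize(i[195:285,235:335],None,fx=6.5,fy=6.5,interpolation=cv2.INTER_CUBIC) )
```

```text
[ 0.5821 -0.3244  0.3836] [-0.1034  0.6263  0.4727]
[ 0.5145 -0.3872  0.07  ]
[-0.0679, -0.0625, 0.0002, -0.0023, 0.0069, -1.5734]
[-0.0674, -0.0627, 0.0938, -0.0023, 0.0069, -1.5734]
```

View pics/w15.png

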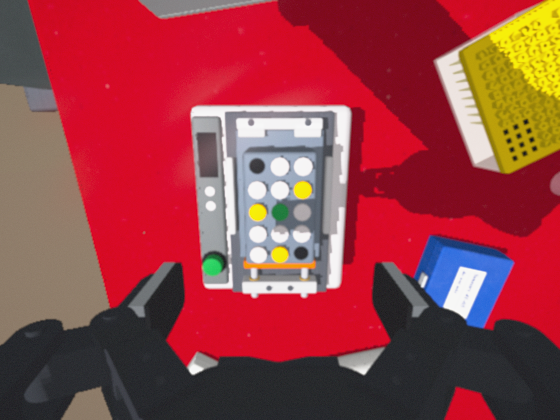

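View pics/s15c.png

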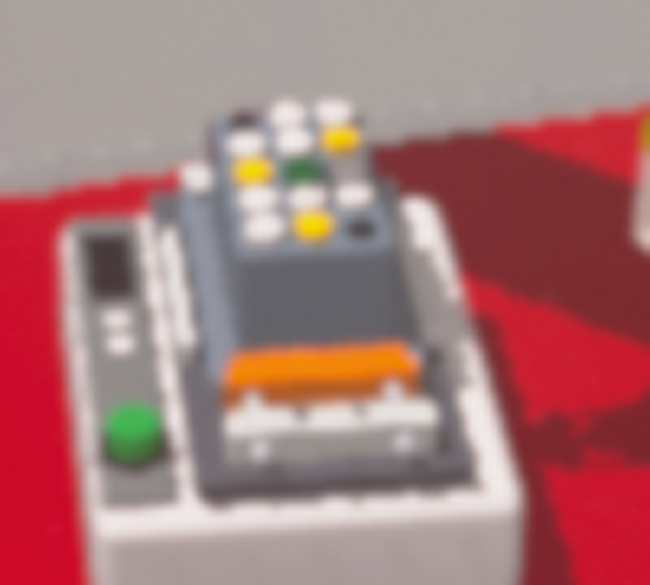

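Request:
step_arm(steps=[[[-0.01,-0.01,0,0,0,-0.125],[-0.02,-0.02,0,0,0,-0.25],[-0.03,-0.03,0,0,0,-0.375],[-0.04,-0.04,0,0,0,-0.5],[-0.05,-0.05,0,0,0.003,-0.625],[-0.06,-0.06,0,-0.002,0.005,-0.75],[-0.068,-0.0625,0,-0.002,0.007,-0.875],[-0.068,-0.0625,0,-0.002,0.007,-1.0],[-0.068,-0.0625,0,-0.002,0.007,-1.125],[-0.068,-0.0625,0,-0.002,0.007,-1.25],[-0.068,-0.0625,0,-0.002,0.007,-1.375],[-0.068,-0.0625,0,-0.002,0.007,-1.5]]], claw=255)

```text
time_s: 15.52
eef_pos: [0.5143, -0.3865, 0.3798]
tcp_rot: [-0.224, -3.128, -0.004]
force: [-0.5, -0.3, 0.4]
gripper_width: 0.0001
```

Run:
```python
from ov import *
W=load('w15.png'); 
for z in (.068,.072,.076): print(proj(W,pose(MX,[(-.0645,-.07,z)])))
p,r=here();s=arm.state();print(p,s['gripper_width'],s['qpos'])
b=pose(MX,[(-.0645,-.07,.07)])[0]
print(rel(p,r,[b[0],b[1],.29],ori(1.495)).tolist())
i=cv2.imread('pics/w15.png')
cv2.imwrite('pics/w15c.png',cv2.resize(i[240:295,185:245],None,fx=10,fy=10,interpolation=cv2.INTER_CUBIC) )
```

```text
[[213.4144 264.3458]]
[[212.6119 266.1769]]
[[211.7889 268.0548]]
[ 0.5143 -0.3865  0.3798] 0.00011930289504081859 [ 0.2111  0.4779  0.5619  1.3694 -0.2512  1.3719  2.201 ]
[-0.0008, -0.0009, 0.0897, 0.0025, -0.006, -0.0671]
```

View pics/w15c.png

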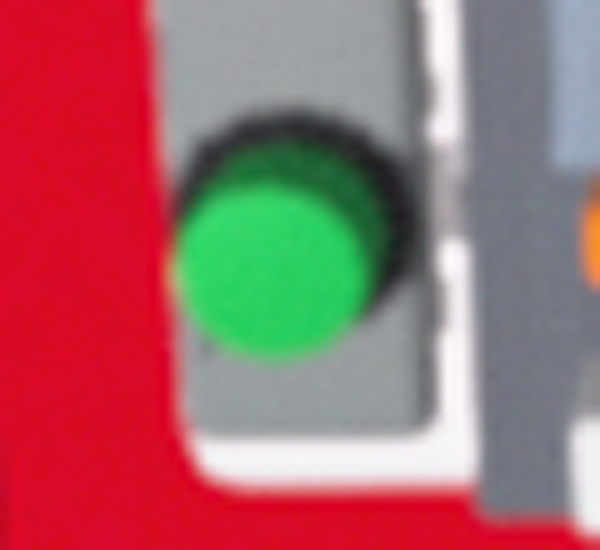

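Request:
step_arm(steps=[[[-0.001,-0.001,0.02,0.002,-0.006,-0.067],[-0.001,-0.001,0.045,0.002,-0.006,-0.067],[-0.001,-0.001,0.07,0.002,-0.006,-0.067],[-0.001,-0.001,0.09,0.002,-0.006,-0.067],[-0.001,-0.001,0.105,0.002,-0.006,-0.067],[-0.001,-0.001,0.115,0.002,-0.006,-0.067],[-0.001,-0.001,0.118,0.002,-0.006,-0.067],[-0.001,-0.001,0.118,0.002,-0.006,-0.067],[-0.001,-0.001,0.118,0.002,-0.006,-0.067]]])

```text
time_s: 16.27
eef_pos: [0.5151, -0.388, 0.2642]
tcp_rot: [0.129, 3.136, -0.002]
force: [1.1, -0.6, 0.5]
gripper_width: -0.0001
```

Run:
```python
from ov import *
p,r=here();s=arm.state();print(p,s['force'])
b=pose(MX,[(-.0645,-.07,.07)])[0]
print(rel(p,r,[b[0],b[1],.248],ori(1.495)).tolist())
snap('side','s16.png')
i=cv2.imread('pics/s16.png')
cv2.imwrite('pics/s16c.png',cv2.resize(i[160:290,215:345],None,fx=4.6,fy=4.6,interpolation=cv2.INTER_CUBIC) )
```

```text
[ 0.5151 -0.388   0.2642] [ 1.1383 -0.5931  0.4721]
[0.0007, 0.0007, 0.0162, -0.0014, 0.003, -0.0064]
```

View pics/s16c.png

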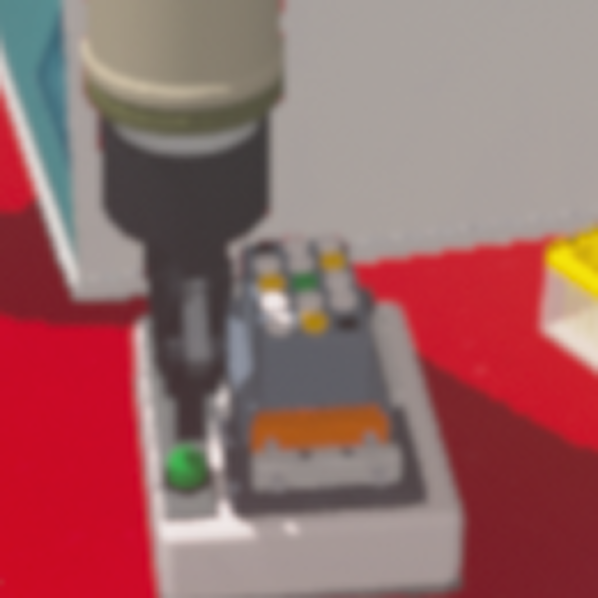

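Request:
step_arm(steps=[[[0.0005,0.0005,0.004,0,0,0],[0.0005,0.0005,0.008,0,0,0],[0.0005,0.0005,0.011,0,0,0],[0.0005,0.0005,0.014,0,0,0],[0.0005,0.0005,0.016,0,0,0],[0.0005,0.0005,0.018,0,0,0],[0.0005,0.0005,0.02,0,0,0],[0.0005,0.0005,0.02,0,0,0]]])

```text
time_s: 16.98
eef_pos: [0.5144, -0.3876, 0.2452]
tcp_rot: [0.129, 3.135, -0.002]
force: [-5.1, 3.9, 13.0]
gripper_width: 0.0003
```

Request:
step_arm(steps=[[[0,0,0.001,0,0,0],[0,0,0.002,0,0,0],[0,0,0.002,0,0,0],[0,0,0.002,0,0,0]]])

```text
time_s: 17.32
eef_pos: [0.5143, -0.3878, 0.2448]
tcp_rot: [0.129, 3.134, -0.002]
force: [-9.8, 6.6, 24.1]
gripper_width: 0.0001
```

Run:
```python
from ov import *
p,r=here();s=arm.state();print(p,s['force'],s['torque'])
snap('side','s17.png')
i=cv2.imread('pics/s17.png')
cv2.imwrite('pics/s17c.png',cv2.resize(i[220:280,235:315],None,fx=9,fy=9,interpolation=cv2.INTER_CUBIC) )
```

```text
[ 0.5143 -0.3878  0.2448] [-9.7917  6.5968 24.0771] [1.6022 1.9478 0.0599]
```

View pics/s17c.png

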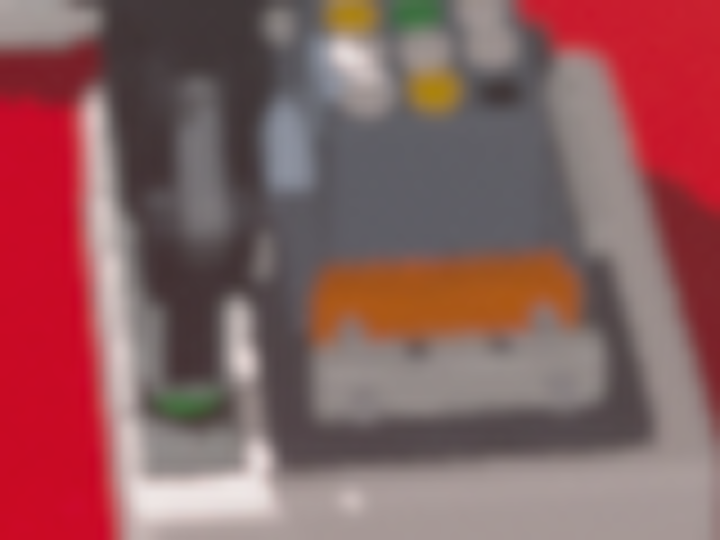

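The button is bottomed out: 24 N with no further travel, and it is visibly sunk. Retreating.

Request:
step_arm(steps=[[[0,0,-0.005,0,0,0],[0,0,-0.015,0,0,0],[0,0,-0.03,0,0,0],[0,0,-0.055,0,0,0],[0,0,-0.085,0,0,0],[0,0,-0.115,0,0,0],[0,0,-0.14,0,0,0],[0,0,-0.15,0,0,0],[0,0,-0.15,0,0,0]]])

```text
time_s: 18.12
eef_pos: [0.5143, -0.3877, 0.3949]
tcp_rot: [0.129, 3.132, -0.006]
force: [0.1, -0.9, -0.7]
gripper_width: -0.0002
```

Request:
step_arm(steps=[[[0.03,0,0,0,0,0],[0.06,0,0,0,0,0],[0.08,0,0,0,0,0],[0.08,0.03,0,0,0,0],[0.08,0.06,0,0,0,0],[0.08,0.07,0,0,0,0],[0.08,0.07,0,0,0,0]]])

```text
time_s: 18.7
eef_pos: [0.4411, -0.3074, 0.3897]
tcp_rot: [0.121, 3.138, 0.003]
force: [0.0, -0.3, 0.5]
gripper_width: 0.0002
```

Run:
```python
from ov import *
p,r=here();s=arm.state();print(p,s['force'],s['time_s'])
snap('side','s18.png');snap('top','t18.png');
i=cv2.imread('pics/s18.png')
cv2.imwrite('pics/s18c.png',cv2.resize(i[205:295,185:320],None,fx=5.9,fy=5.9,interpolation=cv2.INTER_CUBIC) )
i=cv2.imread('pics/t18.png')
cv2.imwrite('pics/t18c.png',cv2.resize(i[160:280,190:450],None,fx=3,fy=3,interpolation=cv2.INTER_CUBIC) )
```

```text
[ 0.4411 -0.3074  0.3897] [ 0.0343 -0.2877  0.4699] 18.7
```

View pics/s18c.png

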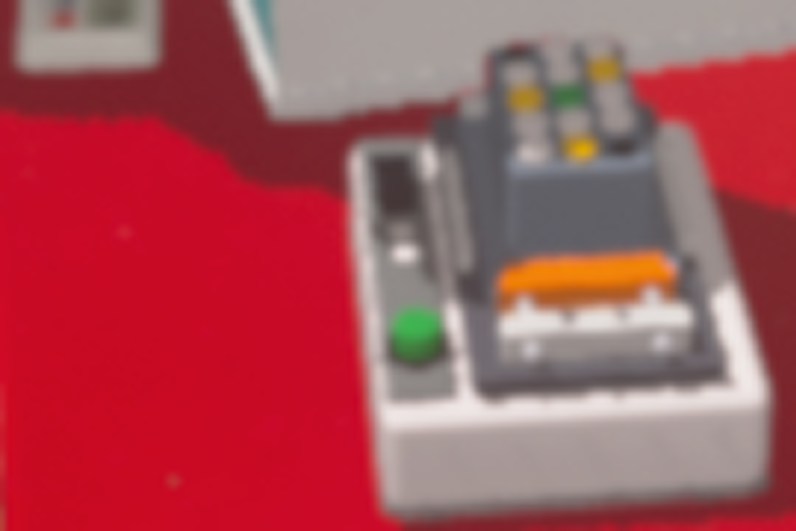

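View pics/t18c.png

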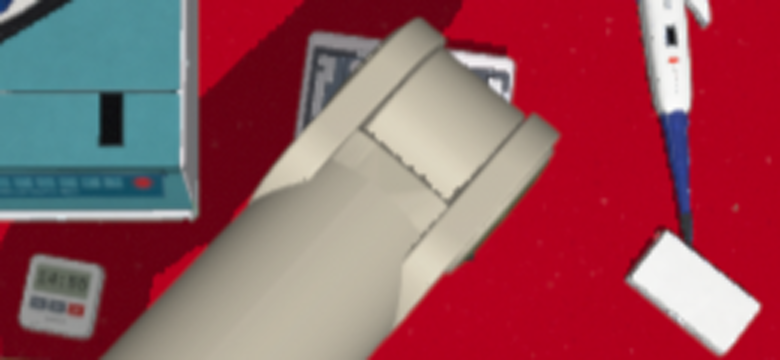

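```bash
python3 -c "
from rig import arm
print(arm.sign_off())"
```

```text
the job is handed in; nothing more can be done
None
```

The block is clamped in the nest with its caps up, and I pressed the start button after letting go. I handed the job in at about 18.7 s of the 61 s allowed.

- **Clamping:** I put the -y end of the flange in under the jaw lip at a 12° tilt. I pushed the jaw back about 12 mm (wrist force 8–9 N), laid the block flat, and moved it toward +y with the spring until the measured position was home to within about 1 mm. Then I opened the gripper.
- **Seating check:** After release, the wrist picture showed both hooks over the flange and the flange visible up to the stop between them. The side picture showed the block flat with the jaw lip over the other end. I judged "home" from these pictures and the arm's position, not from a direct reading of the jaw.
- **Button check:** It bottomed out: the force rose from 13 N to 24 N with almost no further travel, and the picture showed it sunk. It had sprung back up after I withdrew.
- **Bystanders:** The last views show the timer and the case where they were and the arm clear, with about 0 N on the wrist. I did not look at the marker again, but the arm did not go near it after the first swing in.
- **Disagreements:** The cameras differed by about 1.5 mm on the mixer's x position. I found the block about 2 mm off centre in the nest and corrected it from the wrist picture before sliding the flange home.

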